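# Bolt, tug-test and turn over a tackle case in its drain stand

### The arm

A 6-joint arm with a two-finger parallel gripper is mounted at the origin on the work surface. World frame = base frame: x ahead of the robot, y to its left, z up, the work surface at z = 0. Lengths are in m, angles in degrees, forces in N, time in s.
With the tool pointing down it reaches from about 0.25 to 0.725 m from the base axis. Payload 9.7 kg.
Tool frame: the origin (TCP) lies at the very end of the fingers, on their centre line; the grasp point (between the pads) lies 19 mm behind it (env.hold_point_z is the distance from the TCP to the grasp point, in m); z points along the fingers, x is the direction in which the jaws open and shut, and the axes are right-handed (so a half turn about z gives the same grasp; the last joint's range is limited). The gripper opens to 85 mm and grips with 20 to 120 N. Pads are 22 mm wide; open, the fingers measure 114 mm over their backs; the gripper's body (76 mm by 85 mm) begins 54 mm behind the grasp point. The pads swing forward as they close: fully open they stand 13 mm farther back than shut.
Start: joints at [71.677, 4.979, 10.078, 95.1, 0, 90], TCP at [0.173, 0.522, 0.2] pointing down, gripper open.
Joint ranges: [-179.16, 179.16], [-48.56, 103.87], [-65.8, 70.77], [-126.05, 130.52], [-82.76, 87.17], [-180, 180]. Speed limits (degrees/s): [127.2, 127.2, 147.25, 180, 180, 180].

### API

Orientations are given as [roll, pitch, yaw] about the fixed x, y, z axes, in that order (R = Rz(yaw) Ry(pitch) Rx(roll)).
In Python, from bench import readout, snapshot, camera_params, close_job, env gives the robot as it stands. The module is installed in compiled form; this text tells all that it offers.
- The arm moves only by the tool move_arm, never from a script. Its argument "rows" is a list of rows, each a list of 2 entries, a list of its own where there are three numbers: the shift along the tool's x, y, z in m, then the turn about the tool's z in degrees. In form: [[[x, y, z], roll], ...]. A call has 1 to 12 rows; each row shifts and turns the commanded pose from where the row before left it, along the tool's axes as they then stand; what a row does not reach is not made up. A row lasts 1/10 s, in which the tool goes at most 50 mm and 8.59 degrees, less where a joint would pass 70% of its speed; a pose out of reach is approached as far as the arm can. A call with a gripper value outside its range is refused whole. "claw" is the opening, from 0 (shut) to 1 (fully open), set as the call begins (left out, the last holds). The fingers move at their own pace and stop on an object; "newtons" is the grip in N (left out, the last holds). Time passes only in rows, so rows that do not move let the fingers close. It gives the time, the measured TCP pose, the force and the opening at its end, in the units of the state.
- readout.read_state(): the state, without advancing time (a new reading comes with each control period).
- snapshot(name): name is "scene" or "top"; returns the picture (420x560x3 uint8, red, green, blue); there is no depth.
- camera_params(name): a dict with "K" (3x3 intrinsics, pixels), "world_from_camera" (4x4, takes a point from camera to world coordinates). Camera axes: x right, y down, z forward; pixel columns grow to the right and rows downward; lengths in m; the calibration is good to about 2 mm. A picture is of the moment at which its call begins. camera_params takes no time and is no camera call.
- close_job(): hands the job in, once; it reports no verdict.
The state is a dict: "time_s": time; "joint_pos": joint angles; "joint_vel": joint speeds; "tau": joint torques, N m; "tool_pos": TCP position; "eef_rot": TCP orientation; "contact_force": force on the tool from outside, world axes, zero at the start; "moment": the same for the moment, N m; "width": opening from 0.0 (shut) to 1.0 (fully open).
Only numpy, scipy, OpenCV 4.12 (cv2) and the standard library are available. Lean on these libraries where they do the work, as an engineer would, in place of code of your own. Each camera call takes 0.05 s, during which the arm holds its last target.

### The job

The rinsed tackle case in the turnover stand on the shop counter has to drain upside down. Slide the stand's bolt fully home over the case's lip, give the case a firm upward tug by its carrying handle to make sure that the bolt holds it (about 15 N, well over its weight, kept up for a moment), and only then swing the cradle right over by its side bar, lowering it under control onto its stop so that it does not slam. Do not disturb the other goods on the counter, and leave the case bolted in and hanging upside down.

Things in the scene. Friction and masses are not known exactly. Their poses are not given: they have to be found in the camera images.
- stand: Dark steel turnover stand fixed to the counter: base plate 370 x 140 x 8 mm, an upright 12 mm thick, 60 mm wide at each end (x = +-167 mm), tops at 135 mm. Origin: centre of the base's underside. x runs along the cradle's level turning axis, 120 mm above the counter; z up; yaw varies. The bolt is at the -x end; the side bar starts on the +y side.
- axis_mid (a point): Midpoint of the turning axis, 120 mm above the stand's origin, axes as the stand; it does not move. The aluminium cradle round it is a tray 306 x 104 mm, its floor top 25 mm under the axis, with side rails 25 mm high and 140 mm long, outer faces at y = +-50 mm.
- cradle (a joint): Cradle angle about the stand's x axis, rad. 0 = upright, side bar level at +y, on a stop; grows as the bar is lifted, passes over the top (1.57) and comes down at -y to the stop at 3.14 = upside down. The bar's weight keeps it on either stop (about 3 N at the bar lifts it); past the top it falls and slams unless held. Friction is light (0.03 N m).
- side_bar (a point): Middle of the side bar's black grip, a round bar parallel to the turning axis and 130 mm from it, 80 mm clear of the rail. Grip 15 mm thick, 70 mm long; 12 mm steel bar for 25 mm beyond each end, to the 10 mm arms at x = +-60 mm. Moves with the cradle, axes as the cradle (x along the bar). It can turn between finger pads, so the gripper may keep pointing down.
- bolt (a joint): Travel of the bolt along the cradle's x axis, towards the case, m: 0 = fully open, 0.024 = fully home, its tongue 10 mm over the lip of the case. Starts open (0 to 0.006). Friction about 2.5 N; it stays where it is left.
- bolt_knob (a point): Centre of the top of the bolt's black upright knob: 14 mm along x, 16 mm along y, about 49 mm tall above its steel tongue, on the cradle's middle line (y = 0); its top is 40 mm above the turning axis when upright. It is 114 mm from axis_mid towards -x when open, 90 mm when home. Moves with the bolt.
- case: Grey tackle case, black lid, 132 x 86 x 50 mm, about 0.4 kg, loose in the cradle. A lip 6 mm thick, 12 mm long at the bottom of each end: the +x lip is under a fixed toe, the -x lip is held only by the bolt. Origin: centre of its underside, 25 mm under the axis at the start; x along the cradle, z out of the lid. When bolted it rises only 2 to 3 mm before toe and bolt stop it.
- case_handle (a point): Middle of the case's rigid carrying handle: square bar 12 x 12 mm, 100 mm long along the case's x axis, centre 28 mm above the lid (53 mm above the turning axis); the gap under it is 22 mm high, its legs are at x = +-45 mm with 80 mm clear between them.
- torch: Bystander: black hand torch standing on its head, 48 mm across, 135 mm tall. Origin at its underside.
- spool: Bystander: yellow line spool, 90 mm across, 46 mm tall. Origin at its underside.
- canister: Bystander: white canister with a red cap, 94 mm across, 95 mm tall. Origin at its underside.
There are look-alikes about, which are no part of the job. What is meant by the case is not blue, and is the smaller of those in its own colour.

How it is judged (in metres and radians):
On the way, in this order (a step that is already met when the one before it is completed fails the run):
1. the bolt is fully home over the lip, the case still upright (value of joint bolt above 0.02 m and value of joint cradle below 0.15 rad), for 0.1 s.
2. the case is tugged upwards with the fingers so that it bears up on the bolt with over 2.5 N, the cradle still upright (all of step 1 and contact force between case and bolt above 2.5 N and contact force between the fingers and case above 2 N), for 0.2 s.
3. the cradle is turned right over, case still in it (value of joint cradle above 3 rad and distance between case and axis_mid below 0.04 m), for 0.1 s.
At the end, for the whole second after the job is handed in: The cradle is at its upside-down stop (over 3.05 rad), the bolt is home (over 20 mm), the case hangs upside down in the cradle (within 0.14 rad; its underside within 40 mm of the axis) and is at rest (value of joint cradle above 3.05 rad and value of joint bolt above 0.02 m and angle between case's own z axis and vertical above 3 rad and distance between case and axis_mid below 0.04 m and linear speed of case below 0.02 m/s); the robot touches nothing.
It fails at once if the cradle is turned (over 0.3 rad) while the bolt is not home (value of joint cradle above 0.3 rad and value of joint bolt below 0.018 m).
It fails at once if the cradle swings faster than 3 rad/s (slams) (velocity of joint cradle above 3 rad/s or velocity of joint cradle below -3 rad/s).
It fails at once if a bystander is moved more than 20 mm (distance of any of torch, spool, canister from where it was at the start of the episode above 0.02 m).
It also fails if it takes over 70 s, if anything falls off the work surface, if the arm or the gripper's body presses on something with over 40 N, if the wrist force passes 120 N, or if a joint passes its speed limit or range.

## Working session

There is one attempt and no reset: what is moved stays moved. The work goes in short steps, Python scripts to look and compute and a tool call to move; the robot and the scene stay as the last step left them, time stands still between calls to the robot, and variables do not carry over. Pictures are saved under pics/ and viewed, and the job is handed in when it is done.

Besides the shell and the picture viewer there is one more tool, called after "Call:" as name(argument=value, ...), one argument or row to a line, values as JSON. move_arm: Moves the arm, as the interface text tells. Its arguments: {"type":"object","properties":{"rows":{"type":"array","items":{"type":"array"}},"claw":{"type":"number"},"newtons":{"type":"number"}},"required":["rows"]}

```bash
mkdir -p pics; python3 - <<'E'
from bench import readout, snapshot, camera_params, env
import cv2,json
s=readout.read_state();print(s)
print(env.hold_point_z)
for n in("scene","top"):
    im=snapshot(n);cv2.imwrite(f"pics/{n}0.png",im[:,:,::-1]);p=camera_params(n);print(n,p["K"],p["world_from_camera"])
E
```

```text
{'time_s': 0.0, 'joint_pos': array([7.16776023e+01, 5.01055705e+00, 1.00342626e+01, 9.50987019e+01,
       5.33477524e-04, 9.00024206e+01]), 'joint_vel': array([-0.01471192,  0.02642217,  0.00266422,  0.02633436,  0.01285677,
       -0.00058016]), 'tau': array([ 5.79599655e-04, -5.20388496e+01,  4.64799964e+01,  1.64557330e-02,
       -3.24959183e-05,  1.12498401e-05]), 'tool_pos': array([0.1728137 , 0.52186531, 0.19948658]), 'eef_rot': array([-1.79999470e+02,  7.49962979e-02,  7.16751817e+01]), 'contact_force': array([-0.59015736,  0.27410814,  0.30655148]), 'moment': array([ 0.0329587 , -0.02961279,  0.01549164]), 'width': 0.9972662804890164}
0.0187
scene [[420.13904205   0.         279.20224015]
 [  0.         420.13904205 213.51510079]
 [  0.           0.           1.        ]] [[ 0.3549482   0.79327616 -0.49469658  1.21076199]
 [ 0.93488364 -0.30000221  0.18971359 -0.24989479]
 [ 0.0020852  -0.52982224 -0.84810615  1.25136655]
 [ 0.          0.          0.          1.        ]]
top [[521.26567665   0.         281.20938184]
 [  0.         521.26567665 202.47488487]
 [  0.           0.           1.        ]] [[-1.67981829e-02 -9.96225255e-01  8.51649173e-02  4.50499399e-01]
 [-9.99858873e-01  1.67170069e-02 -1.66627020e-03  5.32460004e-03]
 [ 2.36277942e-04 -8.51808885e-02 -9.96365475e-01  1.56094995e+00]
 [ 0.00000000e+00  0.00000000e+00  0.00000000e+00  1.00000000e+00]]
```

View pics/scene0.png

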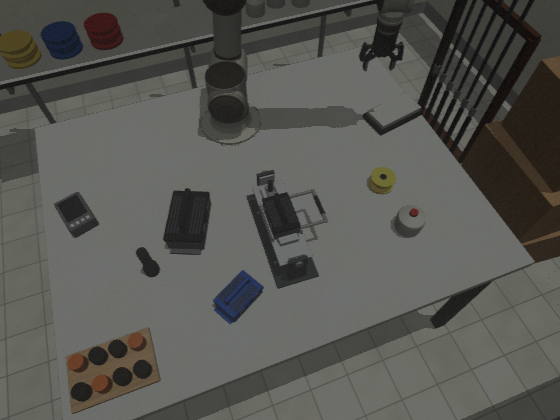

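View pics/top0.png

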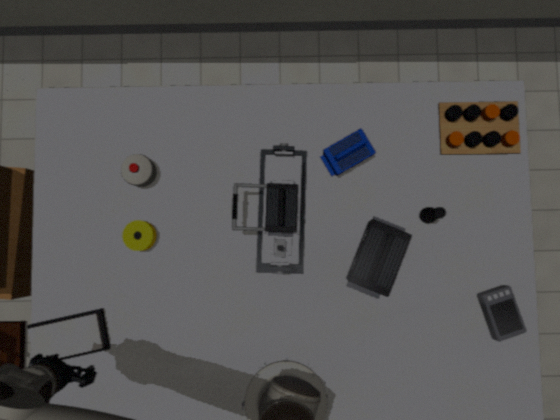

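```bash
python3 - <<'E'
import cv2,numpy as np
g=lambda a:(255*(a/255.)**0.5).astype('uint8')
a=g(cv2.imread('pics/top0.png'))[135:285,215:325]; cv2.imwrite('pics/topc.png',cv2.resize(a,None,fx=4,fy=4,interpolation=cv2.INTER_CUBIC)[:600])
a=g(cv2.imread('pics/scene0.png'))[160:290,235:345]; cv2.imwrite('pics/scc.png',cv2.resize(a,None,fx=4.6,fy=4.6,interpolation=cv2.INTER_CUBIC)[:600])
E
```

```text
(no output)
```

View pics/topc.png

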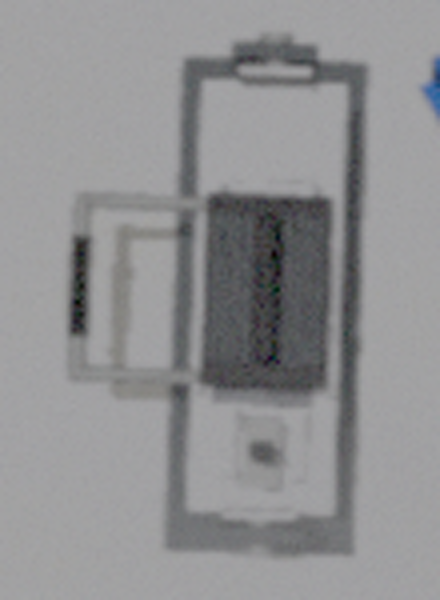

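View pics/scc.png

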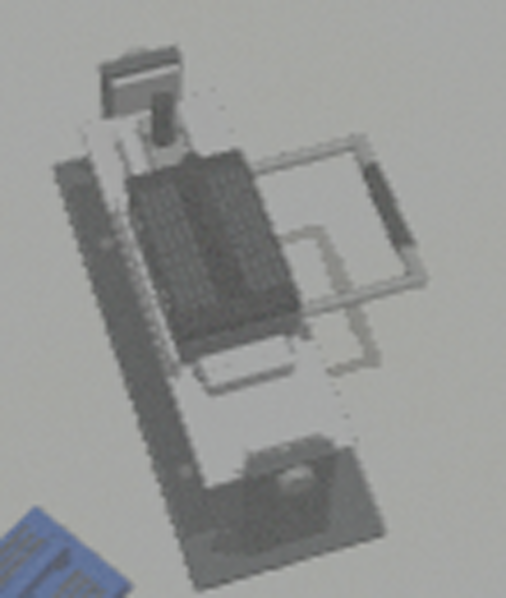

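```bash
cat > h.py <<'E'
import numpy as np,cv2
from bench import camera_params
P={n:camera_params(n) for n in("scene","top")}
def proj(n,X):
    T=np.linalg.inv(P[n]["world_from_camera"]);X=np.atleast_2d(X);c=X@T[:3,:3].T+T[:3,3];u=c@P[n]["K"].T;return u[:,:2]/u[:,2:]
def M(n): return P[n]["K"]@np.linalg.inv(P[n]["world_from_camera"])[:3]
def tri(s,t):
    X=cv2.triangulatePoints(M("scene"),M("top"),np.array(s,float).reshape(2,1),np.array(t,float).reshape(2,1));return (X[:3]/X[3]).ravel()
E
python3 - <<'E'
from h import *
from scipy.optimize import least_squares
obs={'g1':((315,195.4),(236,194.5)),'g0':((323.3,213.7),(234.3,218.3)),'knob':((270,180.7),(281,248)),'h1':((287.8,228),(282.5,188)),'h0':((276.3,194.3),(280.8,225.5))}
for k,(s,t) in obs.items():
    X=tri(s,t);print(k,X.round(4),[ (proj(n,X)[0]-o).round(1) for n,o in zip(("scene","top"),(s,t))])
E
```

```text
g1 [0.5863 0.1143 0.2138] [array([ 3.2, -0.2]), array([2.2, 0.8])]
g0 [0.5419 0.1522 0.0202] [array([-4.7,  0.1]), array([-3.4, -1.4])]
knob [0.4485 0.0073 0.1632] [array([-0.9,  0. ]), array([-0.7, -0.2])]
h1 [0.614  0.0019 0.1308] [array([-1.7,  0. ]), array([-1.2, -0.4])]
h0 [0.5084 0.0067 0.1678] [array([-0.8,  0. ]), array([-0.6, -0.2])]
```

```bash
python3 - <<'E'
from h import *
from scipy.optimize import least_squares
obs={'g0':((315,195.4),(236,218.3)),'g1':((323.3,213.7),(236,194.5)),'knob':((270,180.7),(281,248)),'h1':((287.8,228),(282.5,188)),'h0':((276.3,194.3),(280.8,225.5)),
'b+-':((278,287.8),(306.5,151.3)),'b++':((318.3,275.2),(261.8,150)),'b--':((247.4,195.4),(303,272.8))}
obs['g0']=((315,195.4),(234.3,218.3))
for k,(s,t) in obs.items():
    X=tri(s,t);print(k,X.round(4),[ (proj(n,X)[0]-o).round(1) for n,o in zip(("scene","top"),(s,t))])
def model(p):
    x,y,yaw,d,cx=p;R=np.array([[np.cos(yaw),-np.sin(yaw),0],[np.sin(yaw),np.cos(yaw),0],[0,0,1]])
    L={'g0':(-.035,.13,.12),'g1':(.035,.13,.12),'knob':(-.114+d,0,.16),'h1':(cx+.05,0,.179),'h0':(cx-.05,0,.179),'b+-':(.185,-.07,.008),'b++':(.185,.07,.008),'b--':(-.185,-.07,.008)}
    return {k:R@np.array(v)+[x,y,0] for k,v in L.items()}
def res(p):
    m=model(p);return np.concatenate([ (proj(n,m[k])[0]-o[i]) for k,o in obs.items() for i,n in enumerate(("scene","top"))])
r=least_squares(res,[.54,0,0,0,0],loss='soft_l1');print(r.x,np.degrees(r.x[2]));print(res(r.x).reshape(-1,4).round(1))
for k,v in model(r.x).items():print(k,v.round(4))
E
```

```text
g0 [0.5317 0.1334 0.1283] [array([-0.3,  0. ]), array([-0.2, -0.1])]
g1 [0.5991 0.1306 0.1187] [array([-1.2,  0.1]), array([-0.9, -0.3])]
knob [0.4485 0.0073 0.1632] [array([-0.9,  0. ]), array([-0.7, -0.2])]
h1 [0.614  0.0019 0.1308] [array([-1.7,  0. ]), array([-1.2, -0.4])]
h0 [0.5084 0.0067 0.1678] [array([-0.8,  0. ]), array([-0.6, -0.2])]
b+- [ 0.7385 -0.0748  0.0023] [array([-0.9,  0. ]), array([-0.6, -0.2])]
b++ [0.7446 0.0606 0.0038] [array([-1.,  0.]), array([-0.6, -0.2])]
b-- [ 0.3745 -0.0555  0.0114] [array([-1.1,  0. ]), array([-0.8, -0.3])]
[ 0.55843816  0.00296382 -0.05138912  0.0032548   0.0030317 ] -2.944379403176095
[[-0.4  1.  -0.4  0.6]
 [-1.   0.  -1.  -0.7]
 [-0.5  0.3 -1.1  0.1]
 [-2.3 -8.6 -0.5 -1.5]
 [-0.9 -1.1 -0.1 -1.6]
 [-1.2 -0.2  0.1 -0.9]
 [ 0.2 -0.2 -1.6 -1.2]
 [-2.  -0.2 -0.2  1.2]]
g0 [0.5302 0.1346 0.12  ]
g1 [0.6001 0.131  0.12  ]
knob [0.4478 0.0087 0.16  ]
h1 [6.114e-01 2.000e-04 1.790e-01]
h0 [0.5115 0.0054 0.179 ]
b+- [ 0.7396 -0.0764  0.008 ]
b++ [0.7468 0.0634 0.008 ]
b-- [ 0.3701 -0.0574  0.008 ]
```

```bash
cat >> h.py <<'E'
from bench import readout
from scipy.spatial.transform import Rotation as Ro
S=np.array([.5584,.0030,0]);YAW=-2.944
RS=Ro.from_euler('z',YAW,degrees=True)
def st():
    s=readout.read_state();p=RS.inv().apply(np.array(s["tool_pos"])-S);f=RS.inv().apply(s["contact_force"])
    print("t",round(s["time_s"],2),"stand xyz",p.round(4),"rpy",np.round(s["eef_rot"],2),"F_stand",f.round(2),"w",round(s["width"],3),"fpz",np.round(s["contact_force"],1))
    return s,p
def go(x,y,z):
    s,p=st();R=Ro.from_euler('xyz',s["eef_rot"],degrees=True)
    d=R.inv().apply(RS.apply(np.array([x,y,z])-p));print("tool shift",d.round(4),"turn",round(s["eef_rot"][2]-(YAW+90),2))
E
python3 -c "
from h import *
go(-.138,0,.22)"
```

```text
t 0.1 stand xyz [-0.4117  0.4984  0.1995] rpy [-1.800e+02  7.000e-02  7.168e+01] F_stand [-0.42 -0.34  0.24] w 0.998 fpz [-0.4 -0.3  0.2]
tool shift [-0.408   0.3961 -0.02  ] turn -15.38
```

Call:
move_arm(
  rows=[
    [[0, 0, -0.02], -7.7],
    [[0, 0, 0], -7.7],
  ],
  claw=0,
)

```text
time_s: 0.3
tool_pos: [0.173, 0.5224, 0.2219]
eef_rot: [180.0, -0.1, 87.4]
contact_force: [-0.8, -0.9, 0.4]
width: 0.691
```

```bash
python3 -c "
from h import *
go(-.138,0,.22)"
```

```text
t 0.3 stand xyz [-0.4116  0.499   0.2219] rpy [ 1.7997e+02 -1.0000e-01  8.7380e+01] F_stand [-0.78 -0.97  0.38] w 0.691 fpz [-0.8 -0.9  0.4]
tool shift [-0.5005  0.2708  0.0012] turn 0.32
```

Call:
move_arm(
  rows=[
    [[-0.02, 0.01, 0], 0.3],
    [[-0.04, 0.02, 0], 0],
    [[-0.04, 0.02, 0], 0],
    [[-0.04, 0.02, 0], 0],
    [[-0.04, 0.02, 0], 0],
    [[-0.04, 0.02, 0], 0],
    [[-0.04, 0.02, 0], 0],
    [[-0.04, 0.02, 0], 0],
    [[-0.04, 0.02, 0], 0],
    [[-0.04, 0.02, 0], 0],
    [[-0.04, 0.02, 0], 0],
    [[-0.04, 0.03, 0], 0],
  ],
)

```text
time_s: 1.5
tool_pos: [0.3866, 0.0476, 0.2205]
eef_rot: [180.0, -0.0, 86.8]
contact_force: [2.2, 1.3, 0.3]
width: 0.0
```

```bash
python3 -c "
from h import *
go(-.138,0,.22)"
```

```text
t 1.5 stand xyz [-0.1738  0.0357  0.2205] rpy [ 1.7995e+02 -2.0000e-02  8.6790e+01] F_stand [2.16 1.45 0.27] w 0.0 fpz [2.2 1.3 0.3]
tool shift [-0.0355  0.036   0.0005] turn -0.26
```

Call:
move_arm(
  rows=[
    [[-0.018, 0.018, 0], 0],
    [[-0.016, 0.016, 0], 0],
    [[0, 0, 0], 0],
    [[0, 0, 0], 0],
  ],
)

```text
time_s: 1.9
tool_pos: [0.4185, 0.0134, 0.2198]
eef_rot: [-179.9, -0.0, 86.7]
contact_force: [-0.2, -0.1, 0.5]
width: 0.001
```

```bash
python3 -c "
from h import *
go(-.138,0,.22)
from bench import snapshot
for n in ('top','scene'):
    im=snapshot(n)[:,:,::-1];g=(255*(im/255.)**.5).astype('uint8')
    x,y=(215,135) if n=='top' else (235,150)
    cv2.imwrite('pics/%s1.png'%n,cv2.resize(g[y:y+150,x:x+130],None,fx=4,fy=4,interpolation=cv2.INTER_CUBIC))
"
```

```text
t 1.9 stand xyz [-0.1402  0.0032  0.2198] rpy [-179.93   -0.     86.71] F_stand [-0.15 -0.08  0.47] w 0.001 fpz [-0.2 -0.1  0.5]
tool shift [-0.0032  0.0022 -0.0002] turn -0.35
```

View pics/scene1.png

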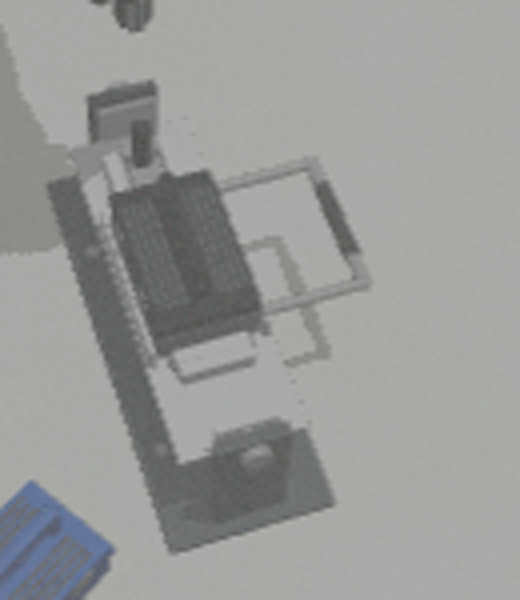

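```bash
python3 -c "
from h import *
X=np.array([.4185,.0134,.2198]);print((proj('scene',X)-[235,150])*4)
for x in(-.161,-.118,-.105):print(x,(proj('scene',RS.apply([x,0,.16])+S)-[235,150])*4)"
```

```text
[[129.31462921  48.67491278]]
-0.161 [[119.77710374  76.93802599]]
-0.118 [[135.20102382 117.15668044]]
-0.105 [[139.96157546 129.57006044]]
```

View pics/top1.png

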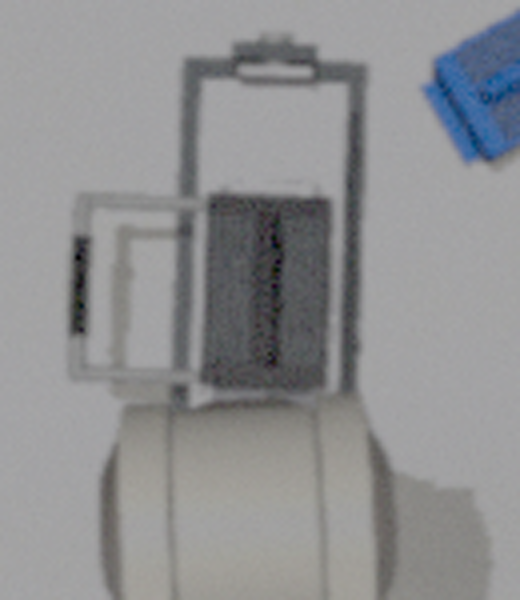

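Call:
move_arm(
  rows=[
    [[-0.003, 0.001, 0.02], -0.3],
    [[0, 0, 0.02], 0],
    [[0, 0, 0.02], 0],
    [[0, 0, 0.015], 0],
    [[0, 0, 0.005], 0],
    [[0, 0, 0], 0],
  ],
)

```text
time_s: 2.6
tool_pos: [0.4191, 0.0111, 0.1401]
eef_rot: [-180.0, 0.0, 87.1]
contact_force: [0.2, 0.2, 1.1]
width: 0.001
```

```bash
python3 -c "
from h import *
go(-.138,0,.135)
from bench import snapshot
for n in ('scene',):
    im=snapshot(n)[:,:,::-1];g=(255*(im/255.)**.5).astype('uint8')
    x,y=(245,160)
    cv2.imwrite('pics/%s2.png'%n,cv2.resize(g[y:y+60,x:x+80],None,fx=10,fy=10,interpolation=cv2.INTER_CUBIC))
"
```

```text
t 2.6 stand xyz [-0.1395  0.0009  0.1401] rpy [-179.97    0.     87.14] F_stand [0.15 0.23 1.13] w 0.001 fpz [0.2 0.2 1.1]
tool shift [-0.0009  0.0015  0.0051] turn 0.08
```

View pics/scene2.png

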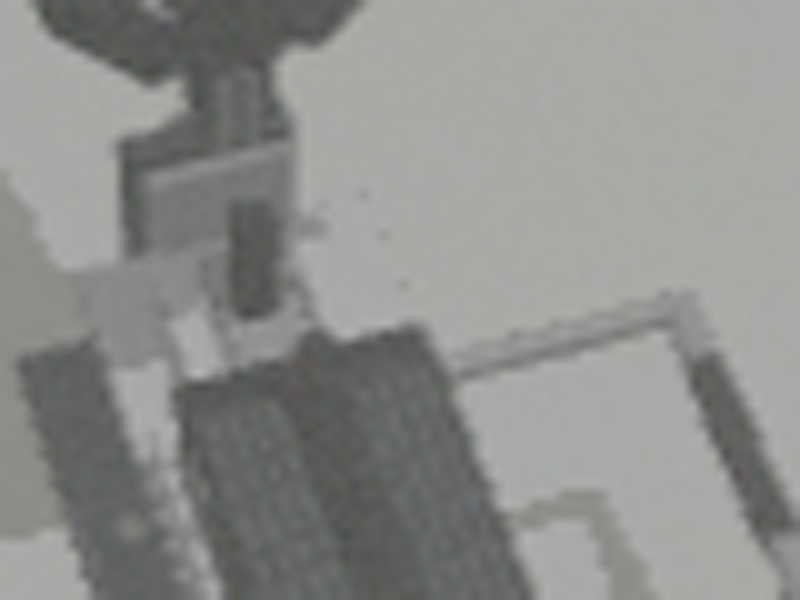

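```bash
python3 -c "
from h import *
f=lambda *a:((proj('scene',RS.apply(a)+S)-[245,160])*10).round()[0]
print('tcp',f(-.1395,.001,.140),'tcp+40',f(-.1395,.001,.18))
for y in(-.03,.03):
  for x in (-.161,-.173):print('upright',x,y,f(x,y,.135),f(x,y,.008))
for x in(-.118,-.104):print('knob',x,f(x,0,.16),f(x,0,.111))
for y in(-.052,.052):print('tray end',f(-.153,y,.095))
"
```

```text
tcp [223. 178.] tcp+40 [220. 104.]
upright -0.161 -0.03 [115. 161.] [130. 376.]
upright -0.173 -0.03 [105. 133.] [121. 350.]
upright -0.161 0.03 [287. 117.] [291. 334.]
upright -0.173 0.03 [277.  90.] [281. 308.]
knob -0.118 [238. 193.] [241. 281.]
knob -0.104 [251. 226.] [253. 314.]
tray end [ 64. 266.]
tray end [357. 191.]
```

```bash
python3 -c "
from h import *
from bench import snapshot
im=snapshot('scene')[:,:,::-1]
cv2.imwrite('pics/scene3raw.png',im)
g=lambda im:(255*(im/255.)**.5).astype('uint8')
a=cv2.imread('pics/scene0.png');x,y=245,155
A=[cv2.resize(g(i)[y:y+40,x:x+50],None,fx=8,fy=8,interpolation=cv2.INTER_NEAREST) for i in(a,im)]
cv2.imwrite('pics/cmp3.png',np.hstack(A))
"
```

```text
(no output)
```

View pics/cmp3.png

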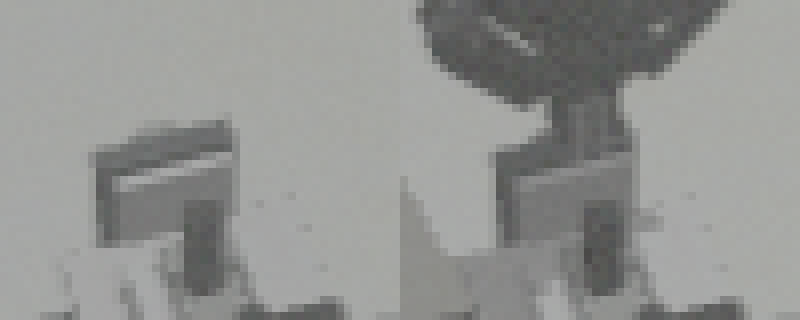

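Call:
move_arm(
  rows=[
    [[-0.001, 0.0045, 0], 0],
    [[0, 0, 0], 0],
    [[0, 0, 0.004], 0],
    [[0, 0, 0.003], 0],
    [[0, 0, 0.003], 0],
    [[0, 0, 0], 0],
  ],
)

```text
time_s: 3.3
tool_pos: [0.4238, 0.0092, 0.1296]
eef_rot: [-179.9, 0.0, 87.1]
contact_force: [0.3, 0.4, -0.2]
width: 0.006
```

```bash
python3 -c "
from h import *
from bench import snapshot
go(-.133,0,.13)
im=snapshot('scene')[:,:,::-1]
g=lambda im:(255*(im/255.)**.5).astype('uint8')
a=cv2.imread('pics/scene0.png');x,y=245,155
A=[cv2.resize(g(i)[y:y+40,x:x+50],None,fx=8,fy=8,interpolation=cv2.INTER_NEAREST) for i in(a,im)]
cv2.imwrite('pics/cmp4.png',np.hstack(A))
"
```

```text
t 3.3 stand xyz [-0.1348 -0.0007  0.1296] rpy [-179.95    0.     87.07] F_stand [ 0.28  0.43 -0.18] w 0.006 fpz [ 0.3  0.4 -0.2]
tool shift [ 0.0007  0.0018 -0.0004] turn 0.02
```

View pics/cmp4.png

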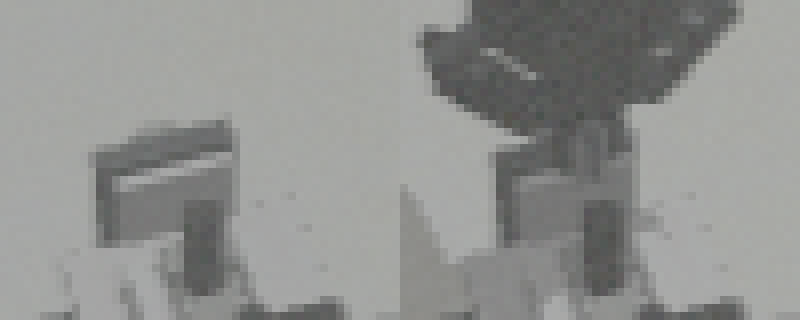

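Call:
move_arm(
  rows=[
    [[0, 0.003, 0], 0],
    [[0, 0.003, 0], 0],
    [[0, 0.003, 0], 0],
    [[0, 0.003, 0], 0],
    [[0, 0, 0], 0],
    [[0, 0, 0], 0],
  ],
)

```text
time_s: 3.95
tool_pos: [0.4361, 0.0087, 0.1301]
eef_rot: [-180.0, 0.0, 87.1]
contact_force: [-0.4, 0.8, 1.2]
width: -0.002
```

```bash
python3 -c "
from h import *
go(-.108,0,.13)"
```

```text
t 3.95 stand xyz [-0.1225 -0.0006  0.1301] rpy [-179.98    0.     87.08] F_stand [-0.47  0.76  1.18] w -0.002 fpz [-0.4  0.8  1.2]
tool shift [0.0006 0.0145 0.0001] turn 0.02
```

Call:
move_arm(
  rows=[
    [[0, 0.003, 0], 0],
    [[0, 0.003, 0], 0],
    [[0, 0.003, 0], 0],
  ],
)

```text
time_s: 4.25
tool_pos: [0.4453, 0.0082, 0.1302]
eef_rot: [180.0, -0.0, 87.1]
contact_force: [0.2, -0.2, 0.4]
width: -0.0
```

```bash
python3 -c "
from h import *
from bench import snapshot
go(-.108,0,.13)
im=snapshot('scene')[:,:,::-1]
g=lambda im:(255*(im/255.)**.5).astype('uint8')
a=cv2.imread('pics/scene0.png');x,y=245,155
A=[cv2.resize(g(i)[y:y+40,x:x+50],None,fx=8,fy=8,interpolation=cv2.INTER_NEAREST) for i in(a,im)]
cv2.imwrite('pics/cmp5.png',np.hstack(A))
"
```

```text
t 4.25 stand xyz [-0.1132 -0.0006  0.1302] rpy [179.99  -0.    87.08] F_stand [ 0.19 -0.14  0.36] w -0.0 fpz [ 0.2 -0.2  0.4]
tool shift [0.0006 0.0052 0.0002] turn 0.02
```

View pics/cmp5.png

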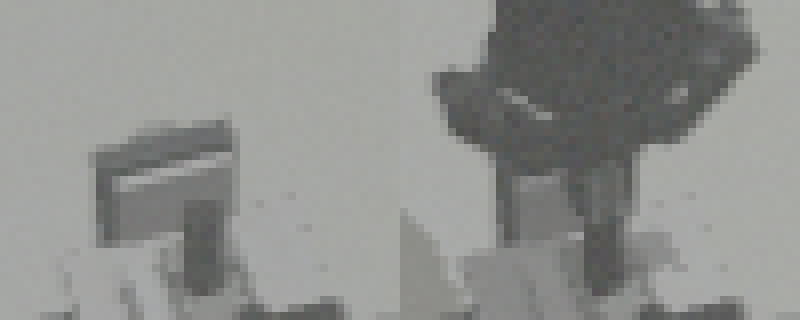

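```bash
cat >> h.py <<'E'
def look(name,x,y,w,h,out,k,pts=()):
    from bench import snapshot
    im=np.mean([snapshot(name)[:,:,::-1].astype(float) for _ in range(3)],0)
    cv2.imwrite(out.replace('.png','_raw.png'),im.astype('uint8'))
    g=(255*np.clip(im*1.2/255.,0,1)**.6).astype('uint8')
    c=cv2.resize(g[y:y+h,x:x+w],None,fx=k,fy=k,interpolation=cv2.INTER_LANCZOS4)
    for p,col in pts:
        q=proj(name,RS.apply(p)+S)[0]
        cv2.circle(c,tuple(int(v) for v in ((q-[x,y]+.5)*k)),3,col,-1)
    cv2.imwrite(out,c)
E
python3 -c "
from h import *
s,p=st()
look('scene',245,150,60,50,'pics/s6.png',12,[(p,(0,0,255)),(p+[.011,0,0],(0,255,255)),((-.118,0,.16),(0,255,0)),((-.104,0,.16),(0,255,0)),((-.104,0,.111),(255,0,0))])
look('top',250,200,60,90,'pics/t6.png',6,[((-.118,0,.16),(0,255,0)),((-.104,0,.16),(0,255,0))])"
```

```text
t 4.3 stand xyz [-0.1128 -0.0006  0.1301] rpy [179.99   0.    87.08] F_stand [-0.68  0.42  0.9 ] w 0.005 fpz [-0.7  0.5  0.9]
```

View pics/s6.png

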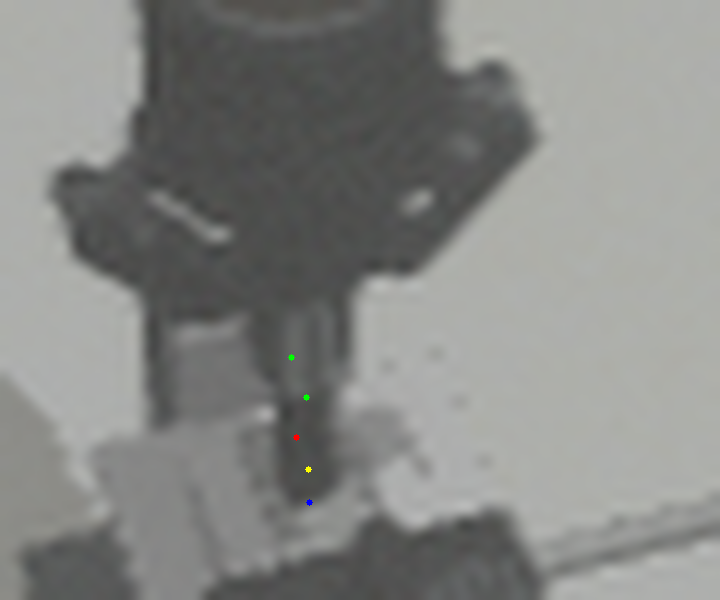

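```bash
python3 -c "
from h import *
im=cv2.imread('pics/top0.png').astype(float)
def dr(name,im,x,y,w,h,k,pts,out):
    g=(255*np.clip(im*1.2/255.,0,1)**.6).astype('uint8')
    c=cv2.resize(g[y:y+h,x:x+w],None,fx=k,fy=k,interpolation=cv2.INTER_CUBIC)
    for p,col in pts:
        q=proj(name,RS.apply(p)+S)[0]
        cv2.circle(c,tuple(int(v) for v in ((q-[x,y]+.5)*k)),2,col,-1)
    cv2.imwrite(out,c)
pts=[((sx,sy,.16),(0,255,0)) for sx in(-.118,-.104) for sy in(-.008,.008)]+[((sx,sy,.111),(255,0,0)) for sx in(-.118,-.104) for sy in(-.008,.008)]+[((sx,sy,.135),(0,0,255)) for sx in(-.161,-.173,.161,.173) for sy in(-.03,.03)]
pts+=[((sx,sy,.145),(255,255,0)) for sx in(-.066,.066) for sy in(-.043,.043)]+[((sx,sy,.008),(255,0,255)) for sx in(-.185,.185) for sy in(-.07,.07)]
dr('top',im,245,140,70,140,5,pts,'pics/mt.png')
im=cv2.imread('pics/scene0.png').astype(float)
dr('scene',im,235,160,90,130,5,pts,'pics/ms.png')
a=cv2.imread('pics/mt.png');b=cv2.imread('pics/ms.png');h=600
f=np.zeros((700,800,3),np.uint8);f[:a.shape[0],:a.shape[1]]=a;f[:b.shape[0],350:350+b.shape[1]]=b;cv2.imwrite('pics/m.png',cv2.resize(f,(686,600)))
"
```

```text
(no output)
```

View pics/m.png

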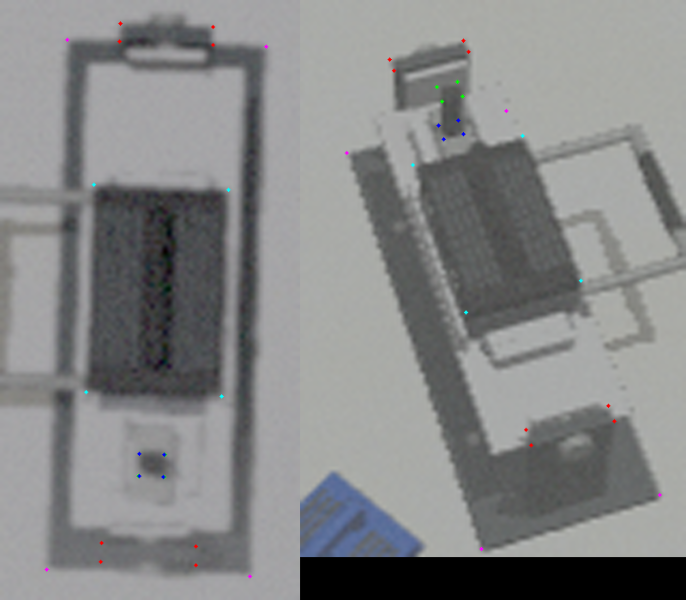

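View pics/t6.png

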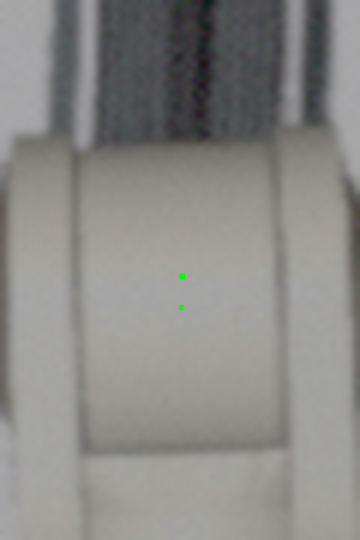

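Call:
move_arm(
  rows=[
    [[0, 0.002, 0], 0],
    [[0, 0.002, 0], 0],
    [[0, 0, 0], 0],
  ],
)

```text
time_s: 4.9
tool_pos: [0.4493, 0.008, 0.1302]
eef_rot: [180.0, 0.0, 87.1]
contact_force: [0.2, -1.1, -0.3]
width: 0.002
```

```bash
python3 -c "
from h import *
s,p=st()
look('scene',245,150,60,50,'pics/s7.png',12,[(p,(0,0,255)),(p+[.011,0,0],(0,255,255)),((-.118,0,.16),(0,255,0)),((-.104,0,.16),(0,255,0)),((-.104,0,.111),(255,0,0))])
st()"
```

```text
t 4.9 stand xyz [-0.1092 -0.0007  0.1302] rpy [180.     0.    87.07] F_stand [ 0.24 -1.1  -0.27] w 0.002 fpz [ 0.2 -1.1 -0.3]
t 5.05 stand xyz [-0.1095 -0.0006  0.1301] rpy [-179.99   -0.     87.08] F_stand [-0.5   0.15  0.8 ] w -0.001 fpz [-0.5  0.2  0.8]
```

View pics/s7.png

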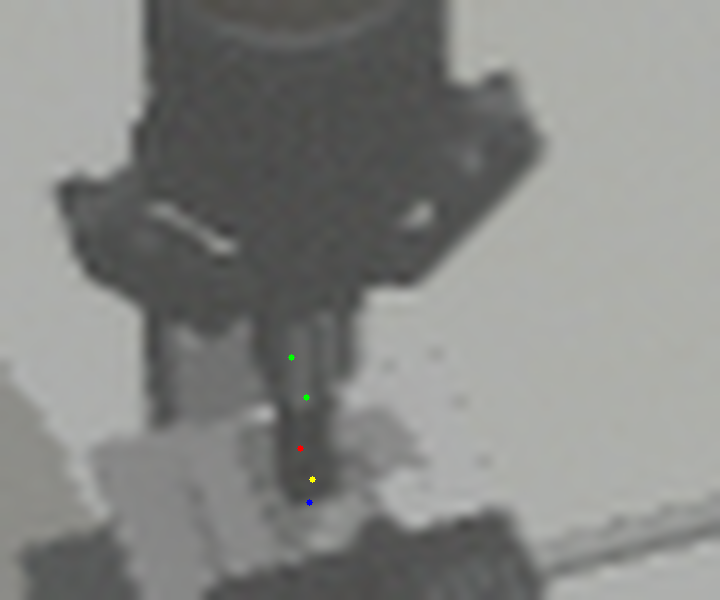

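```bash
python3 -c "
import cv2,numpy as np
L=[]
for f in('scene0','s6_raw','s7_raw'):
    im=cv2.imread('pics/%s.png'%f).astype(float)[166:196,258:283]
    g=(255*np.clip((im-10)/100.,0,1)**.6).astype('uint8')
    L.append(cv2.resize(g,None,fx=10,fy=18*10/18,interpolation=cv2.INTER_NEAREST))
cv2.imwrite('pics/b.png',np.hstack(L))"
```

```text
(no output)
```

View pics/b.png

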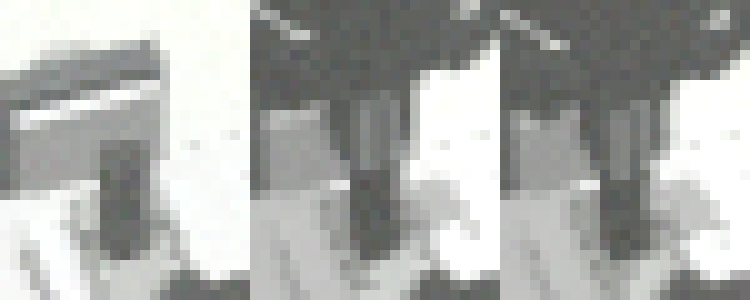

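Call:
move_arm(
  rows=[
    [[0, 0, 0.002], 0],
    [[0, 0, 0], 0],
  ],
)

```text
time_s: 5.25
tool_pos: [0.4496, 0.008, 0.1293]
eef_rot: [179.9, -0.0, 87.1]
contact_force: [-1.1, 0.3, 9.5]
width: 0.0
```

Call:
move_arm(
  rows=[
    [[0, 0, 0.002], 0],
    [[0, 0, 0], 0],
  ],
)

```text
time_s: 5.45
tool_pos: [0.4506, 0.0079, 0.1292]
eef_rot: [179.7, -0.0, 87.1]
contact_force: [-0.9, -0.2, 19.6]
width: -0.003
```

```bash
python3 -c "
from h import *
s,p=st()"
```

```text
t 5.45 stand xyz [-0.108  -0.0006  0.1292] rpy [ 1.7967e+02 -1.0000e-02  8.7070e+01] F_stand [-0.87 -0.27 19.64] w -0.003 fpz [-0.9 -0.2 19.6]
```

Call:
move_arm(
  rows=[
    [[0, 0, -0.01], 0],
    [[0, -0.01, -0.03], 0],
    [[0, -0.01, -0.03], 0],
    [[0.03, -0.01, -0.03], 0],
    [[0.03, 0, 0], 0],
    [[0, 0, 0], 0],
    [[0, 0, 0], 0],
  ],
)

```text
time_s: 6.15
tool_pos: [0.422, 0.0697, 0.226]
eef_rot: [-180.0, 0.0, 87.2]
contact_force: [-0.4, -0.3, 0.5]
width: 0.003
```

```bash
python3 -c "
from h import *
s,p=st()
look('scene',245,120,70,60,'pics/s8.png',10,[(p+[0,0,.02*i],(0,0,255)) for i in range(5)])
look('top',220,200,90,90,'pics/t8.png',6,[(p,(0,0,255))])"
```

```text
t 6.15 stand xyz [-0.1397  0.0596  0.226 ] rpy [-1.7997e+02  2.0000e-02  8.7170e+01] F_stand [-0.43 -0.29  0.5 ] w 0.003 fpz [-0.4 -0.3  0.5]
```

View pics/s8.png

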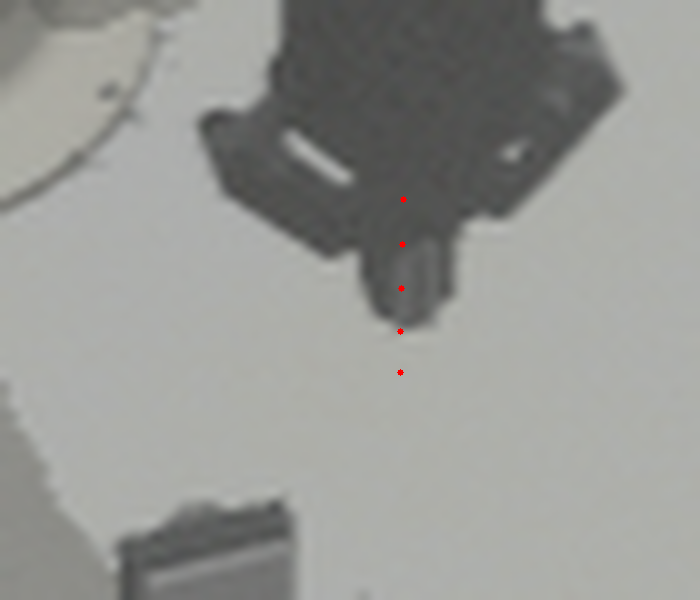

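Call:
move_arm(
  rows=[
    [[0, 0, 0], 0],
    [[0, 0, 0], 0],
    [[0, 0, 0], 0],
    [[0, 0, 0], 0],
    [[0, 0, 0], 0],
  ],
  claw=1,
)

```text
time_s: 6.95
tool_pos: [0.4221, 0.0694, 0.2262]
eef_rot: [180.0, -0.0, 87.1]
contact_force: [-0.1, 1.2, -0.1]
width: 0.842
```

```bash
python3 -c "
from h import *
s,p=st()
look('scene',245,120,70,60,'pics/s9.png',10,[(p+[0,0,.02*i],(0,0,255)) for i in range(5)])"
```

```text
t 6.95 stand xyz [-0.1395  0.0593  0.2262] rpy [180.    -0.    87.08] F_stand [-0.17  1.19 -0.1 ] w 0.842 fpz [-0.1  1.2 -0.1]
```

View pics/s9.png

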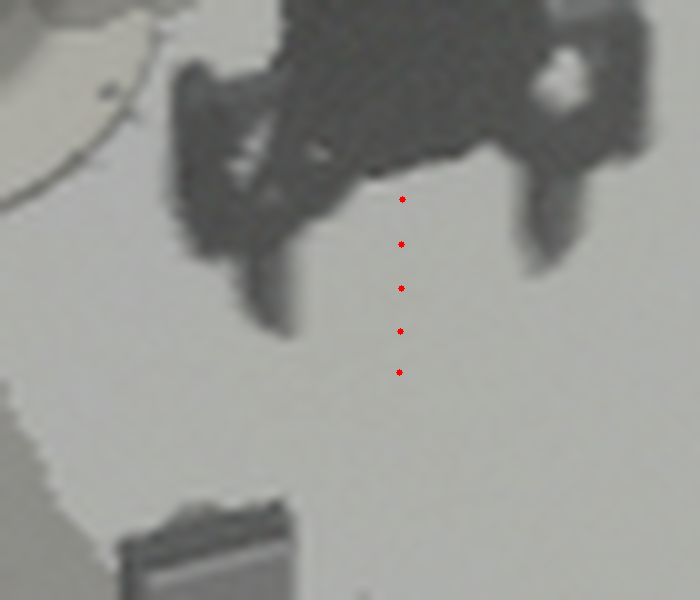

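```bash
python3 -c "
from h import *
go(-.134,0,.16)"
```

```text
t 7.1 stand xyz [-0.1395  0.0594  0.2262] rpy [180.     0.    87.08] F_stand [-0.68 -0.05 -0.58] w 1.0 fpz [-0.7 -0.  -0.6]
tool shift [-0.0594  0.0055  0.0662] turn 0.02
```

Call:
move_arm(
  rows=[
    [[-0.03, 0.003, 0], 0],
    [[-0.029, 0.0025, 0], 0],
    [[0, 0, 0.02], 0],
    [[0, 0, 0.02], 0],
    [[0, 0, 0.02], 0],
    [[0, 0, 0.02], 0],
    [[0, 0, 0.02], 0],
    [[0, 0, 0.01], 0],
    [[0, 0, 0], 0],
    [[0, 0, 0], 0],
  ],
  claw=0,
)

```text
time_s: 8.1
tool_pos: [0.4248, 0.0103, 0.1169]
eef_rot: [180.0, -0.0, 87.1]
contact_force: [0.1, -0.3, 0.6]
width: 0.0
```

```bash
python3 -c "
from h import *
s,p=st()
look('scene',245,150,60,50,'pics/s10.png',12,[(p+[0,0,.03],(0,0,255)),(p+[.011,0,.03],(0,255,255))])"
```

```text
t 8.1 stand xyz [-0.1337  0.0004  0.1169] rpy [179.97  -0.    87.08] F_stand [ 0.09 -0.29  0.63] w 0.0 fpz [ 0.1 -0.3  0.6]
```

View pics/s10.png

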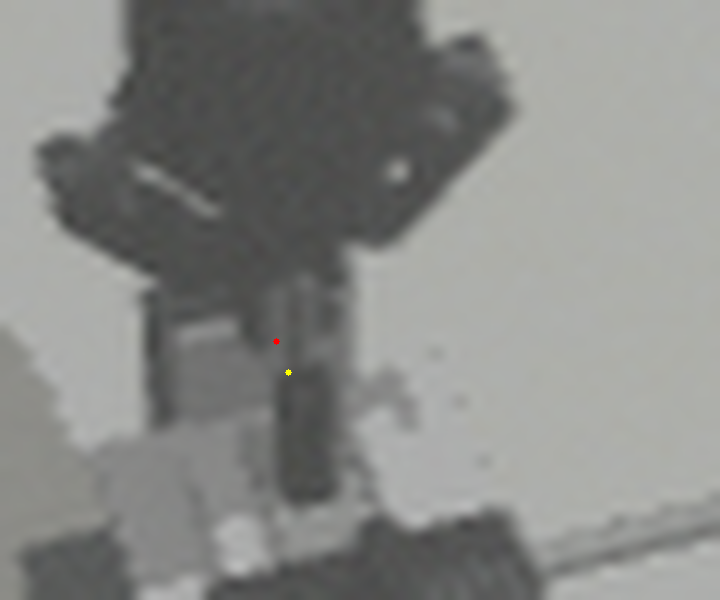

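Call:
move_arm(
  rows=[
    [[0, 0, 0.006], 0],
    [[0, 0, 0.006], 0],
    [[0, 0.003, 0], 0],
    [[0, 0.003, 0], 0],
    [[0, 0.003, 0], 0],
    [[0, 0.003, 0], 0],
    [[0, 0, 0], 0],
  ],
)

```text
time_s: 8.95
tool_pos: [0.437, 0.0096, 0.1041]
eef_rot: [-180.0, 0.0, 87.1]
contact_force: [-1.2, -0.1, 0.6]
width: 0.001
```

Call:
move_arm(
  rows=[
    [[0, 0.003, 0], 0],
    [[0, 0.003, 0], 0],
    [[0, 0, 0], 0],
  ],
)

```text
time_s: 9.25
tool_pos: [0.4431, 0.0093, 0.1042]
eef_rot: [180.0, 0.0, 87.1]
contact_force: [-0.3, -0.3, -0.5]
width: 0.003
```

```bash
python3 -c "
from h import *
s,p=st()
look('scene',245,150,60,50,'pics/s11.png',12,[(p+[0,0,.03],(0,0,255)),(p+[.011,0,.03],(0,255,255))]);st()"
```

```text
t 9.25 stand xyz [-0.1155  0.0003  0.1042] rpy [179.98   0.    87.07] F_stand [-0.27 -0.29 -0.53] w 0.003 fpz [-0.3 -0.3 -0.5]
t 9.4 stand xyz [-0.1156  0.0004  0.1043] rpy [179.96  -0.    87.08] F_stand [-0.83 -0.54  0.25] w 0.002 fpz [-0.9 -0.5  0.2]
```

View pics/s11.png

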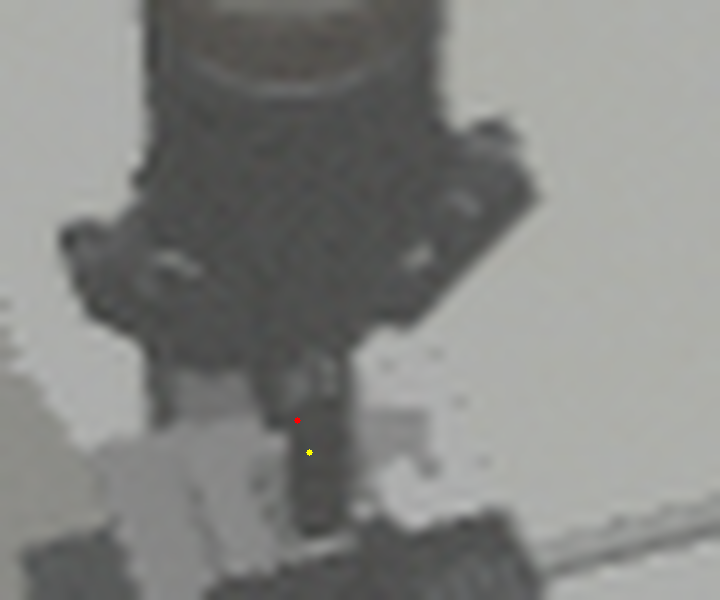

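Call:
move_arm(
  rows=[
    [[0, 0.003, 0], 0],
    [[0, 0.002, 0], 0],
    [[0, 0.002, 0], 0],
    [[0, 0, 0], 0],
  ],
)

```text
time_s: 9.8
tool_pos: [0.45, 0.0089, 0.1042]
eef_rot: [180.0, 0.0, 87.1]
contact_force: [-0.8, 0.3, 0.4]
width: 0.002
```

Call:
move_arm(
  rows=[
    [[0, 0.002, 0], 0],
    [[0, 0, 0], 0],
    [[0, 0, 0], 0],
  ],
)

```text
time_s: 10.1
tool_pos: [0.4505, 0.0089, 0.1042]
eef_rot: [-179.9, -0.0, 87.1]
contact_force: [-8.5, 0.7, 4.5]
width: 0.003
```

Call:
move_arm(
  rows=[
    [[0, 0.002, 0], 0],
    [[0, 0, 0], 0],
    [[0, 0, 0], 0],
  ],
)

```text
time_s: 10.4
tool_pos: [0.4506, 0.0089, 0.1042]
eef_rot: [-179.7, -0.0, 87.1]
contact_force: [-18.6, 1.9, 10.9]
width: -0.003
```

```bash
python3 -c "
from h import *
s,p=st()
look('scene',245,150,60,50,'pics/s12.png',12,[(p+[0,0,.03],(0,0,255)),(p+[.011,0,.03],(0,255,255))]);st()"
```

```text
t 10.4 stand xyz [-0.108   0.0004  0.1042] rpy [-179.67   -0.     87.08] F_stand [-18.67   0.98  10.86] w -0.003 fpz [-18.6   1.9  10.9]
t 10.55 stand xyz [-0.108   0.0004  0.1042] rpy [-179.68   -0.     87.09] F_stand [-19.03  -0.04  10.21] w 0.001 fpz [-19.    0.9  10.2]
```

View pics/s12.png

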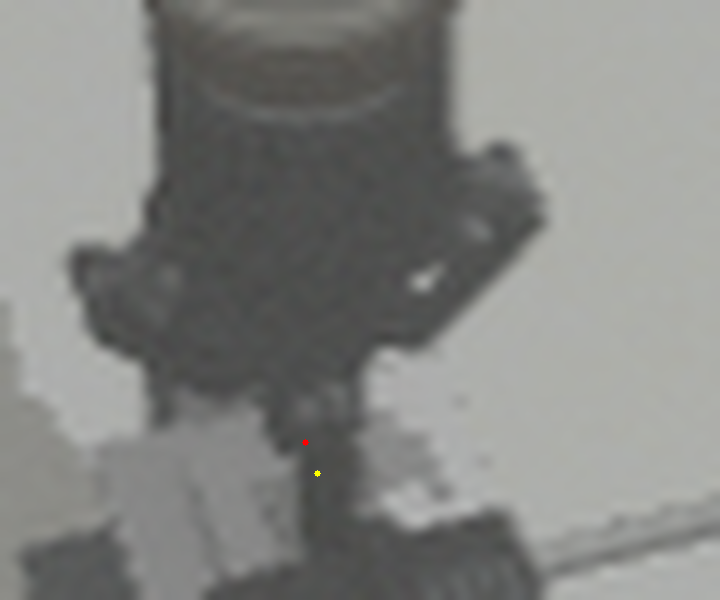

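Call:
move_arm(
  rows=[
    [[0, -0.006, 0], 0],
    [[0, -0.004, 0], 0],
    [[0, 0, -0.03], 0],
    [[0, 0, -0.04], 0],
    [[0, 0, -0.04], 0],
    [[0, 0, 0], 0],
  ],
)

```text
time_s: 11.15
tool_pos: [0.4455, 0.0093, 0.2193]
eef_rot: [179.5, -0.0, 87.1]
contact_force: [0.7, 0.2, -0.2]
width: -0.001
```

```bash
python3 -c "
from h import *
go(.003,0,.20)"
```

```text
t 11.15 stand xyz [-0.1131  0.0005  0.2193] rpy [ 1.7954e+02 -3.0000e-02  8.7070e+01] F_stand [ 0.67  0.2  -0.19] w -0.001 fpz [ 0.7  0.2 -0.2]
tool shift [-0.0005  0.1159  0.0203] turn 0.02
```

Call:
move_arm(
  rows=[
    [[0, 0.03, 0], 0],
    [[0, 0.04, 0], 0],
    [[0, 0.035, 0], 0],
    [[0, 0.008, 0], 0],
    [[0, 0, 0], 0],
    [[0, 0, 0], 0],
    [[0, 0, 0], 0],
    [[0, 0, 0], 0],
  ],
  claw=1,
)

```text
time_s: 11.95
tool_pos: [0.5558, 0.0035, 0.2149]
eef_rot: [179.9, -0.0, 87.1]
contact_force: [0.1, -0.2, -0.3]
width: 1.003
```

```bash
python3 -c "
from h import *
s,p=st();go(.003,0,.15)
look('scene',235,130,90,90,'pics/s13.png',6,[(p+[0,0,.03],(0,0,255)),((.003,0,.173),(0,255,0)),((-.047,0,.173),(0,255,0)),((.053,0,.173),(0,255,0))])
look('top',230,140,90,150,'pics/t13.png',4,[])"
```

```text
t 11.95 stand xyz [-0.0027  0.0004  0.2149] rpy [179.94  -0.    87.08] F_stand [ 0.09 -0.22 -0.28] w 1.003 fpz [ 0.1 -0.2 -0.3]
t 11.95 stand xyz [-0.0027  0.0004  0.2149] rpy [179.94  -0.    87.08] F_stand [ 0.09 -0.22 -0.28] w 1.003 fpz [ 0.1 -0.2 -0.3]
tool shift [-0.0004  0.0056  0.0649] turn 0.03
```

View pics/s13.png

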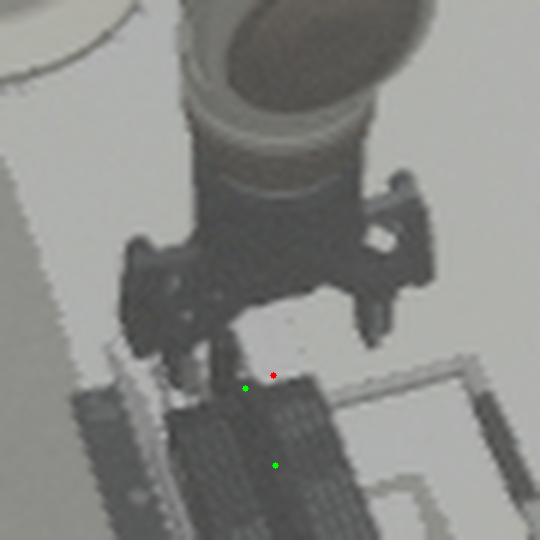

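View pics/t13.png

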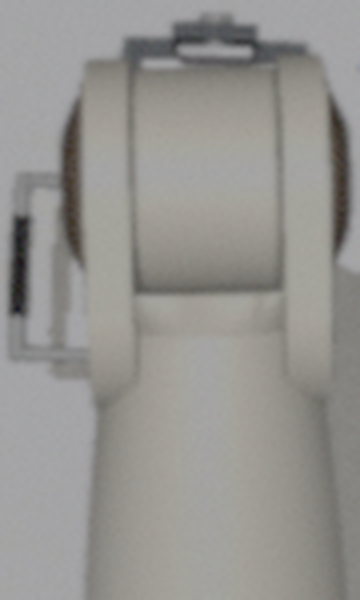

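Call:
move_arm(
  rows=[
    [[0, 0.003, 0.02], 0],
    [[0, 0.002, 0.02], 0],
    [[0, 0, 0.02], 0],
    [[0, 0, 0.015], 0],
    [[0, 0, 0.01], 0],
    [[0, 0, 0.004], 0],
    [[0, 0, 0], 0],
    [[0, 0, 0], 0],
  ],
)

```text
time_s: 13.05
tool_pos: [0.5618, 0.0032, 0.126]
eef_rot: [179.9, -0.0, 87.1]
contact_force: [0.2, 0.7, 0.3]
width: 0.995
```

Call:
move_arm(
  rows=[
    [[0, 0, 0], 0],
    [[0, 0, 0], 0],
    [[0, 0, 0], 0],
    [[0, 0, 0], 0],
    [[0, 0, 0], 0],
    [[0, 0, 0], 0],
    [[0, 0, 0], 0],
  ],
  claw=0,
  newtons=50,
)

```text
time_s: 13.75
tool_pos: [0.5615, 0.003, 0.1253]
eef_rot: [180.0, 0.0, 87.1]
contact_force: [-0.8, -2.0, 1.5]
width: 0.131
```

```bash
python3 -c "
from h import *
s,p=st()
look('scene',235,130,90,90,'pics/s14.png',6,[(p+[0,0,.03],(0,0,255)),((.003,0,.173),(0,255,0)),((-.047,0,.173),(0,255,0)),((.053,0,.173),(0,255,0))])"
```

```text
t 13.75 stand xyz [3.100e-03 1.000e-04 1.253e-01] rpy [1.7999e+02 2.0000e-02 8.7070e+01] F_stand [-0.69 -2.04  1.55] w 0.131 fpz [-0.8 -2.   1.5]
```

View pics/s14.png

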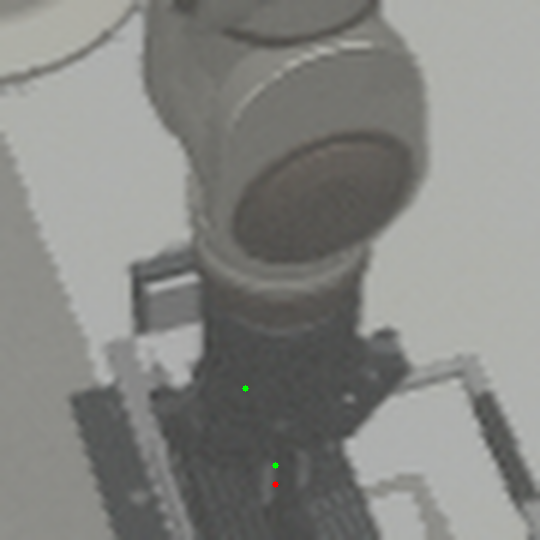

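Call:
move_arm(
  rows=[
    [[0, 0, -0.001], 0],
    [[0, 0, -0.001], 0],
    [[0, 0, -0.001], 0],
    [[0, 0, 0], 0],
    [[0, 0, 0], 0],
  ],
)

```text
time_s: 14.4
tool_pos: [0.5612, 0.0033, 0.1275]
eef_rot: [-179.9, -0.0, 87.1]
contact_force: [1.3, -0.4, -7.9]
width: 0.126
```

Call:
move_arm(
  rows=[
    [[0, 0, -0.001], 0],
    [[0, 0, -0.001], 0],
    [[0, 0, 0], 0],
    [[0, 0, 0], 0],
  ],
)

```text
time_s: 14.8
tool_pos: [0.5611, 0.0033, 0.1276]
eef_rot: [-179.8, 0.0, 87.1]
contact_force: [6.7, 1.1, -23.7]
width: 0.126
```

Call:
move_arm(
  rows=[
    [[0, 0, 0.001], 0],
    [[0, 0, 0.0005], 0],
    [[0, 0, 0], 0],
    [[0, 0, 0], 0],
    [[0, 0, 0], 0],
    [[0, 0, 0], 0],
    [[0, 0, 0], 0],
    [[0, 0, 0], 0],
  ],
)

```text
time_s: 15.6
tool_pos: [0.5612, 0.0033, 0.1276]
eef_rot: [-179.9, 0.0, 87.1]
contact_force: [5.2, -0.9, -23.7]
width: 0.128
```

```bash
python3 -c "
from h import *
st()"
```

```text
t 15.6 stand xyz [0.0027 0.0004 0.1276] rpy [-179.92    0.     87.08] F_stand [  5.26  -0.62 -23.75] w 0.128 fpz [  5.2  -0.9 -23.7]
```

Call:
move_arm(
  rows=[
    [[0, 0, 0.001], 0],
    [[0, 0, 0.001], 0],
    [[0, 0, 0.001], 0],
    [[0, 0, 0], 0],
    [[0, 0, 0], 0],
  ],
)

```text
time_s: 16.1
tool_pos: [0.5619, 0.0032, 0.1269]
eef_rot: [179.9, -0.0, 87.1]
contact_force: [0.1, -0.5, -3.0]
width: 0.122
```

Call:
move_arm(
  rows=[
    [[0, 0, 0.0005], 0],
    [[0, 0, 0], 0],
    [[0, 0, 0], 0],
    [[0, 0, 0], 0],
    [[0, 0, 0], 0],
    [[0, 0, 0], 0],
    [[0, 0, 0], 0],
    [[0, 0, 0], 0],
  ],
  claw=1,
)

```text
time_s: 16.9
tool_pos: [0.5614, 0.0032, 0.1251]
eef_rot: [-180.0, 0.0, 87.1]
contact_force: [-0.5, 0.4, 0.6]
width: 1.001
```

```bash
python3 -c "
from h import *
st()"
```

```text
t 16.9 stand xyz [0.003  0.0004 0.1251] rpy [-180.      0.     87.08] F_stand [-0.52  0.34  0.56] w 1.001 fpz [-0.5  0.4  0.6]
```

Call:
move_arm(
  rows=[
    [[0, 0, -0.03], 0],
    [[0, 0, -0.04], 0],
    [[0, 0, -0.03], 0],
    [[0.04, 0, 0], 0],
    [[0.04, 0, 0], 0],
    [[0.04, 0, 0], 0],
    [[0.01, -0.003, 0], 0],
    [[0, 0, 0], 0],
    [[0, 0, 0], 0],
  ],
)

```text
time_s: 17.8
tool_pos: [0.565, 0.1326, 0.2252]
eef_rot: [180.0, 0.0, 87.1]
contact_force: [-0.2, -0.7, 0.8]
width: 1.0
```

```bash
python3 -c "
from h import *
s,p=st();go(0,.13,.071)
look('scene',235,130,110,100,'pics/s15.png',6,[(p+[0,0,.03],(0,0,255)),((0,.13,.12),(0,255,0)),((-.09,0,.16),(0,255,0)),((-.035,.13,.12),(255,255,0)),((.035,.13,.12),(255,255,0))])"
```

```text
t 17.8 stand xyz [-0.      0.1298  0.2252] rpy [1.800e+02 2.000e-02 8.709e+01] F_stand [-0.21 -0.7   0.77] w 1.0 fpz [-0.2 -0.7  0.8]
t 17.8 stand xyz [-0.      0.1298  0.2252] rpy [1.800e+02 2.000e-02 8.709e+01] F_stand [-0.21 -0.7   0.77] w 1.0 fpz [-0.2 -0.7  0.8]
tool shift [0.0003 0.     0.1542] turn 0.03
```

View pics/s15.png

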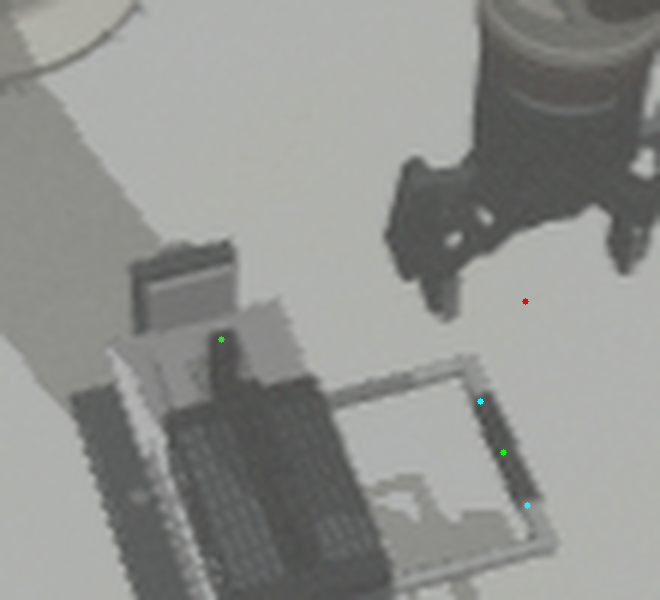

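Call:
move_arm(
  rows=[
    [[0, 0, 0.03], 0],
    [[0, 0, 0.03], 0],
    [[0, 0, 0.03], 0],
    [[0, 0, 0.03], 0],
    [[0, 0, 0.02], 0],
    [[0, 0, 0.01], 0],
    [[0, 0, 0.004], 0],
    [[0, 0, 0], 0],
    [[0, 0, 0], 0],
  ],
)

```text
time_s: 18.85
tool_pos: [0.5658, 0.1332, 0.0725]
eef_rot: [179.9, -0.0, 87.1]
contact_force: [-0.8, -0.0, 0.9]
width: 1.0
```

Call:
move_arm(
  rows=[
    [[0, 0, 0], 0],
    [[0, 0, 0], 0],
    [[0, 0, 0], 0],
    [[0, 0, 0], 0],
    [[0, 0, 0], 0],
    [[0, 0, 0], 0],
    [[0, 0, 0], 0],
  ],
  claw=0,
  newtons=30,
)

```text
time_s: 19.55
tool_pos: [0.5651, 0.1323, 0.0714]
eef_rot: [180.0, 0.1, 87.0]
contact_force: [-1.2, -4.5, 2.0]
width: 0.162
```

```bash
python3 -c "
from h import *
s,p=st()
look('scene',235,130,110,100,'pics/s16.png',6,[(p+[0,0,.03],(0,0,255)),((-.09,0,.16),(0,255,0)),((-.035,.13,.12),(255,255,0)),((.035,.13,.12),(255,255,0))])
look('top',200,140,110,140,'pics/t16.png',4,[])"
```

```text
t 19.55 stand xyz [0.     0.1295 0.0714] rpy [1.7999e+02 1.0000e-01 8.7040e+01] F_stand [-1.   -4.53  2.01] w 0.162 fpz [-1.2 -4.5  2. ]
```

View pics/s16.png

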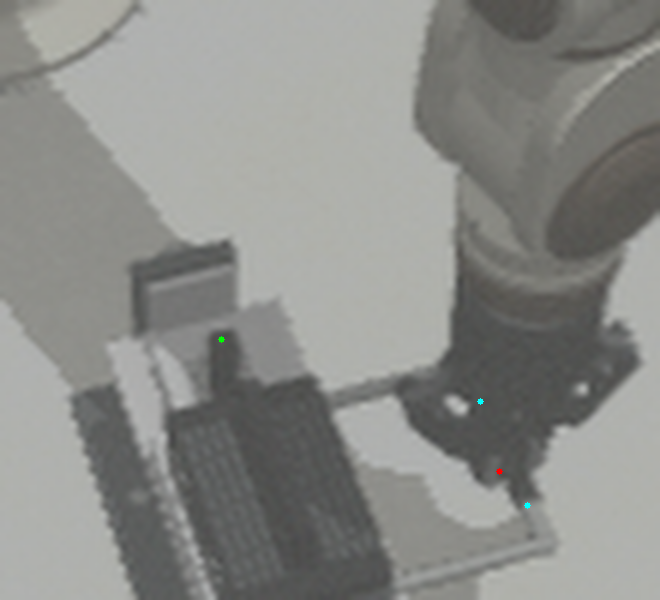

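View pics/t16.png

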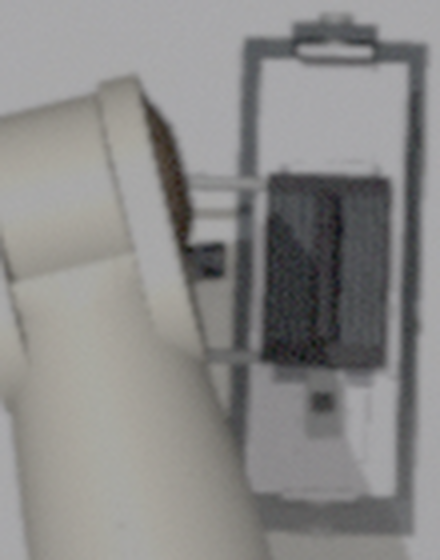

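```bash
python3 -c "
import numpy as np
th=[0,2,5]+list(range(10,170,5))+[170,173,176,178,180]
a=np.radians(th);x=(.13*np.cos(a)).round(4);z=(-.13*np.sin(a)).round(4)
for i in range(len(th)-1):print(th[i+1],[[round(x[i+1]-x[i],4),0,round(z[i+1]-z[i],4)],0])"
```

```text
2 [[np.float64(-0.0001), 0, np.float64(-0.0045)], 0]
5 [[np.float64(-0.0004), 0, np.float64(-0.0068)], 0]
10 [[np.float64(-0.0015), 0, np.float64(-0.0113)], 0]
15 [[np.float64(-0.0024), 0, np.float64(-0.011)], 0]
20 [[np.float64(-0.0034), 0, np.float64(-0.0109)], 0]
25 [[np.float64(-0.0044), 0, np.float64(-0.0104)], 0]
30 [[np.float64(-0.0052), 0, np.float64(-0.0101)], 0]
35 [[np.float64(-0.0061), 0, np.float64(-0.0096)], 0]
40 [[np.float64(-0.0069), 0, np.float64(-0.009)], 0]
45 [[np.float64(-0.0077), 0, np.float64(-0.0083)], 0]
50 [[np.float64(-0.0083), 0, np.float64(-0.0077)], 0]
55 [[np.float64(-0.009), 0, np.float64(-0.0069)], 0]
60 [[np.float64(-0.0096), 0, np.float64(-0.0061)], 0]
65 [[np.float64(-0.0101), 0, np.float64(-0.0052)], 0]
70 [[np.float64(-0.0104), 0, np.float64(-0.0044)], 0]
75 [[np.float64(-0.0109), 0, np.float64(-0.0034)], 0]
80 [[np.float64(-0.011), 0, np.float64(-0.0024)], 0]
85 [[np.float64(-0.0113), 0, np.float64(-0.0015)], 0]
90 [[np.float64(-0.0113), 0, np.float64(-0.0005)], 0]
95 [[np.float64(-0.0113), 0, np.float64(0.0005)], 0]
100 [[np.float64(-0.0113), 
[... 293 characters left out ...]
0]
130 [[np.float64(-0.009), 0, np.float64(0.0069)], 0]
135 [[np.float64(-0.0083), 0, np.float64(0.0077)], 0]
140 [[np.float64(-0.0077), 0, np.float64(0.0083)], 0]
145 [[np.float64(-0.0069), 0, np.float64(0.009)], 0]
150 [[np.float64(-0.0061), 0, np.float64(0.0096)], 0]
155 [[np.float64(-0.0052), 0, np.float64(0.0101)], 0]
160 [[np.float64(-0.0044), 0, np.float64(0.0104)], 0]
165 [[np.float64(-0.0034), 0, np.float64(0.0109)], 0]
170 [[np.float64(-0.0024), 0, np.float64(0.011)], 0]
173 [[np.float64(-0.001), 0, np.float64(0.0068)], 0]
176 [[np.float64(-0.0007), 0, np.float64(0.0067)], 0]
178 [[np.float64(-0.0002), 0, np.float64(0.0046)], 0]
180 [[np.float64(-0.0001), 0, np.float64(0.0045)], 0]
```

First stretch to 20°, then check forces.

Call:
move_arm(
  rows=[
    [[-0.0001, 0, -0.0045], 0],
    [[-0.0004, 0, -0.007], 0],
    [[-0.0015, 0, -0.0113], 0],
    [[-0.0024, 0, -0.011], 0],
    [[-0.0034, 0, -0.011], 0],
    [[0, 0, 0], 0],
  ],
)

```text
time_s: 20.45
tool_pos: [0.5647, 0.1248, 0.1175]
eef_rot: [180.0, 0.0, 87.0]
contact_force: [0.2, -3.6, -5.8]
width: 0.163
```

```bash
python3 -c "
from h import *
s,p=st();print(.13*np.cos(.349),.071+.13*np.sin(.349))
look('scene',235,110,110,100,'pics/s17.png',6,[])"
```

```text
t 20.45 stand xyz [0.     0.1219 0.1175] rpy [1.7997e+02 2.0000e-02 8.7050e+01] F_stand [ 0.38 -3.54 -5.76] w 0.163 fpz [ 0.2 -3.6 -5.8]
0.12216296831847777 0.11545457424853596
```

View pics/s17.png

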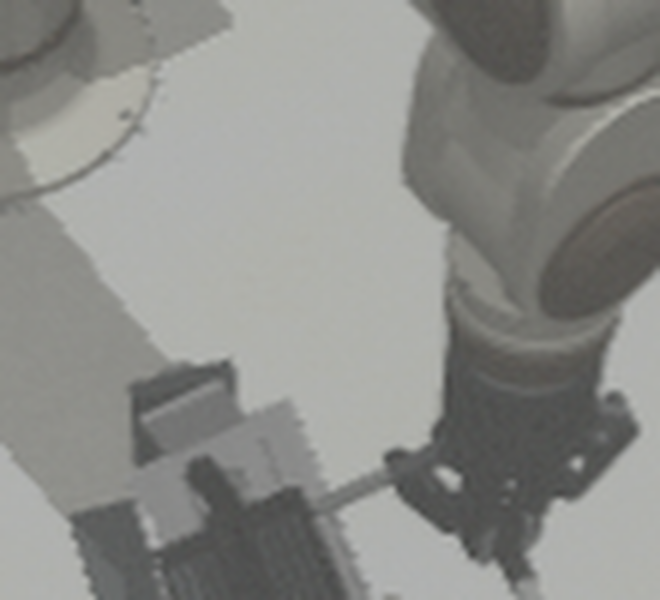

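Cradle is lifting with the bolt in place, small forces. Continue.

Call:
move_arm(
  rows=[
    [[-0.0044, 0, -0.0104], 0],
    [[-0.0052, 0, -0.01], 0],
    [[-0.0061, 0, -0.0096], 0],
    [[-0.007, 0, -0.009], 0],
    [[-0.0077, 0, -0.0083], 0],
    [[-0.0083, 0, -0.0077], 0],
    [[-0.009, 0, -0.007], 0],
    [[-0.0096, 0, -0.0061], 0],
    [[0, 0, 0], 0],
  ],
)

```text
time_s: 21.5
tool_pos: [0.5624, 0.0697, 0.1889]
eef_rot: [179.7, -0.3, 87.1]
contact_force: [-2.7, 11.9, 14.5]
width: 0.159
```

```bash
python3 -c "
from h import *
s,p=st();a=np.radians(60);print(.13*np.cos(a),.071+.13*np.sin(a))"
```

```text
t 21.5 stand xyz [0.0006 0.0668 0.1889] rpy [179.68  -0.3   87.14] F_stand [-3.36 11.78 14.49] w 0.159 fpz [-2.7 11.9 14.5]
0.06500000000000002 0.18358330249197702
```

Call:
move_arm(
  rows=[
    [[0, 0, 0], 0],
    [[0, 0, 0], 0],
  ],
)

```text
time_s: 21.7
tool_pos: [0.5624, 0.0704, 0.1885]
eef_rot: [179.7, -0.3, 87.2]
contact_force: [-2.9, 12.4, 15.4]
width: 0.161
```

```bash
python3 -c "
from h import *
s,p=st();print(s['moment'])
look('scene',235,110,110,100,'pics/s18.png',6,[((0,.065,.2326),(0,255,0))])
look('top',200,140,110,140,'pics/t18.png',4,[((0,.065,.2326),(0,255,0))])"
```

```text
t 21.7 stand xyz [0.0006 0.0675 0.1885] rpy [179.69  -0.31  87.17] F_stand [-3.53 12.26 15.44] w 0.161 fpz [-2.9 12.4 15.4]
[ 2.41230431  0.44751758 -0.03833681]
```

View pics/s18.png

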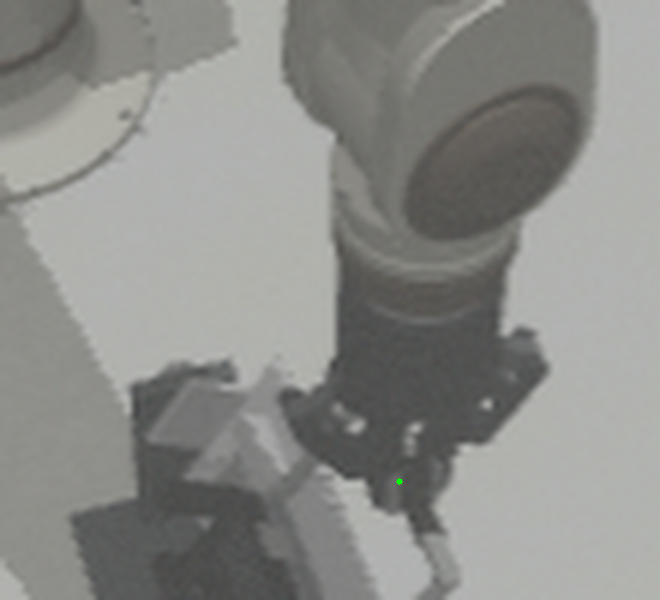

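View pics/t18.png

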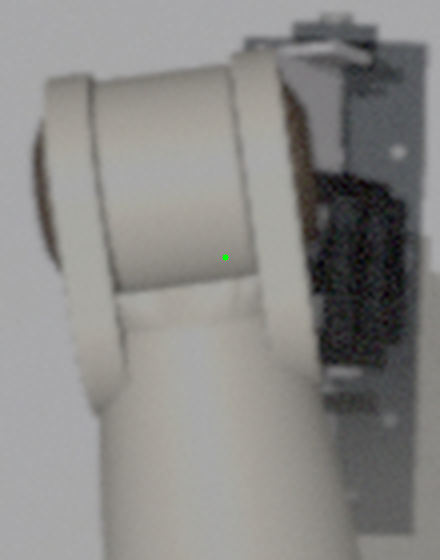

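Call:
move_arm(
  rows=[
    [[0.001, 0, -0.0015], 0],
    [[0.001, 0, -0.0015], 0],
    [[0, 0, 0], 0],
    [[0, 0, 0], 0],
  ],
)

```text
time_s: 22.4
tool_pos: [0.5622, 0.0708, 0.1883]
eef_rot: [179.9, -0.1, 87.1]
contact_force: [0.6, 5.2, 6.5]
width: 0.163
```

```bash
python3 -c "
from h import *
s,p=st();print(s['moment'])"
```

```text
t 22.4 stand xyz [0.0003 0.0679 0.1883] rpy [ 1.799e+02 -9.000e-02  8.710e+01] F_stand [0.34 5.24 6.53] w 0.163 fpz [0.6 5.2 6.5]
[ 1.09301815 -0.32095457 -0.10306551]
```

Call:
move_arm(
  rows=[
    [[-0.009, 0, -0.006], 0],
    [[-0.0098, 0, -0.0052], 0],
    [[-0.0104, 0, -0.0045], 0],
    [[0, 0, 0], 0],
    [[0, 0, 0], 0],
  ],
)

```text
time_s: 22.9
tool_pos: [0.5607, 0.0411, 0.2037]
eef_rot: [179.9, -0.0, 87.0]
contact_force: [2.3, 3.1, 5.6]
width: 0.158
```

```bash
python3 -c "
from h import *
s,p=st();print(s['moment'], 'cz',p[2]-np.sqrt(.13**2-p[1]**2))"
```

```text
t 22.9 stand xyz [0.0004 0.0382 0.2037] rpy [ 1.7991e+02 -4.0000e-02  8.7050e+01] F_stand [2.12 3.22 5.65] w 0.158 fpz [2.3 3.1 5.6]
[ 0.67864051 -0.39808882 -0.02399238] cz 0.07942569746594562
```

Call:
move_arm(
  rows=[
    [[-0.0108, 0, -0.0035], 0],
    [[-0.011, 0, -0.003], 0],
    [[-0.0112, 0, -0.0015], 0],
    [[-0.005, 0, -0.0003], 0],
    [[0, 0, 0], 0],
    [[0, 0, 0], 0],
  ],
)

```text
time_s: 23.5
tool_pos: [0.5586, 0.0029, 0.2113]
eef_rot: [180.0, 0.0, 87.0]
contact_force: [4.5, 1.4, 5.4]
width: 0.158
```

```bash
python3 -c "
from h import *
s,p=st();print(s['moment'], 'cz',p[2]-np.sqrt(.13**2-p[1]**2))
look('scene',235,100,110,110,'pics/s19.png',5.4,[((0,p[1],.12+np.sqrt(.13**2-p[1]**2)),(0,255,0))])"
```

```text
t 23.5 stand xyz [ 3.000e-04 -1.000e-04  2.113e-01] rpy [1.7996e+02 2.0000e-02 8.7050e+01] F_stand [4.47 1.67 5.41] w 0.158 fpz [4.5 1.4 5.4]
[ 0.49663967 -0.79171786  0.06130497] cz 0.08130110472630106
```

View pics/s19.png

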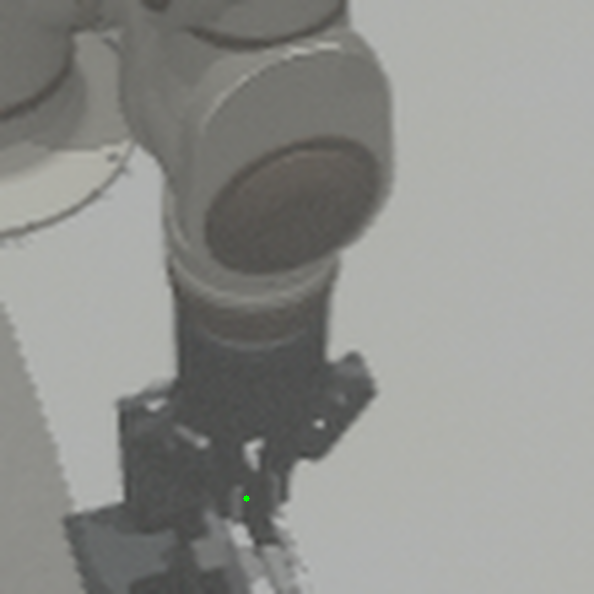

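Call:
move_arm(
  rows=[
    [[0, 0, 0], 0],
    [[0, 0, 0.003], 0],
    [[0, 0, 0.004], 0],
    [[0, 0, 0.004], 0],
    [[0, 0, 0.004], 0],
    [[0, 0, 0], 0],
  ],
  claw=0.27,
)

```text
time_s: 24.25
tool_pos: [0.558, 0.0031, 0.1951]
eef_rot: [-179.9, 0.0, 87.1]
contact_force: [-0.2, 0.1, 0.1]
width: 0.268
```

Call:
move_arm(
  rows=[
    [[0, 0, 0], 0],
    [[0, 0, 0], 0],
    [[0, 0, 0], 0],
    [[0, 0, 0], 0],
  ],
  claw=0,
  newtons=20,
)

```text
time_s: 24.65
tool_pos: [0.5582, 0.0031, 0.1958]
eef_rot: [-180.0, 0.0, 87.1]
contact_force: [-2.2, 1.0, -4.7]
width: 0.169
```

```bash
python3 -c "
from h import *
s,p=st();print(s['moment'])"
```

```text
t 24.65 stand xyz [-2.000e-04  1.000e-04  1.958e-01] rpy [-179.95    0.     87.08] F_stand [-2.25  0.93 -4.66] w 0.169 fpz [-2.2  1.  -4.7]
[ 0.09856035  0.26980974 -0.01830448]
```

Call:
move_arm(
  rows=[
    [[-0.0113, 0, 0], 0],
    [[-0.0113, 0, 0.001], 0],
    [[-0.011, 0, 0.002], 0],
    [[-0.011, 0, 0.003], 0],
    [[0, 0, 0], 0],
    [[0, 0, 0], 0],
  ],
)

```text
time_s: 25.25
tool_pos: [0.556, -0.0422, 0.1904]
eef_rot: [180.0, 0.0, 87.0]
contact_force: [-5.4, -0.2, 0.6]
width: 0.167
```

```bash
python3 -c "
from h import *
s,p=st();print(s['moment'], 'cz',p[2]-np.sqrt(.13**2-p[1]**2),np.degrees(np.arccos(p[1]/.13)))"
```

```text
t 25.25 stand xyz [-1.000e-04 -4.530e-02  1.904e-01] rpy [1.7999e+02 3.0000e-02 8.7010e+01] F_stand [-5.41 -0.5   0.6 ] w 0.167 fpz [-5.4 -0.2  0.6]
[-0.05364811  0.82593767  0.03789366] cz 0.06851061207927134 110.3827485278361
```

Call:
move_arm(
  rows=[
    [[-0.0104, 0, 0.0038], 0],
    [[-0.01, 0, 0.0046], 0],
    [[-0.0096, 0, 0.0055], 0],
    [[0, 0, 0], 0],
    [[0, 0, 0], 0],
  ],
)

```text
time_s: 25.75
tool_pos: [0.5547, -0.0719, 0.1761]
eef_rot: [180.0, 0.0, 87.0]
contact_force: [-2.4, -0.6, 0.8]
width: 0.165
```

```bash
python3 -c "
from h import *
s,p=st();print(s['moment'], 'cz',p[2]-np.sqrt(.13**2-p[1]**2),np.degrees(np.arccos(p[1]/.13)))"
```

```text
t 25.75 stand xyz [ 0.0002 -0.075   0.1761] rpy [1.7999e+02 3.0000e-02 8.7030e+01] F_stand [-2.35 -0.68  0.79] w 0.165 fpz [-2.4 -0.6  0.8]
[-0.1145963   0.40155609  0.01254535] cz 0.06995241522118095 125.23013309266967
```

Call:
move_arm(
  rows=[
    [[-0.009, 0, 0.0063], 0],
    [[-0.0083, 0, 0.0071], 0],
    [[-0.0077, 0, 0.0077], 0],
    [[-0.007, 0, 0.0084], 0],
    [[0, 0, 0], 0],
    [[0, 0, 0], 0],
  ],
)

```text
time_s: 26.35
tool_pos: [0.5532, -0.1037, 0.1464]
eef_rot: [180.0, 0.0, 87.0]
contact_force: [0.6, -1.5, -1.0]
width: 0.165
```

```bash
python3 -c "
from h import *
s,p=st();print(s['moment'], 'cz',p[2]-np.sqrt(.13**2-p[1]**2),np.degrees(np.arccos(p[1]/.13)))"
```

```text
t 26.35 stand xyz [ 0.0003 -0.1069  0.1464] rpy [1.7999e+02 1.0000e-02 8.7040e+01] F_stand [ 0.65 -1.42 -1.01] w 0.165 fpz [ 0.6 -1.5 -1. ]
[-0.1792539  -0.28930548 -0.03256212] cz 0.07238446548820258 145.28123454103937
```

Call:
move_arm(
  rows=[
    [[-0.006, 0, 0.009], 0],
    [[-0.0052, 0, 0.0095], 0],
    [[-0.0044, 0, 0.0098], 0],
    [[-0.0034, 0, 0.0102], 0],
    [[0, 0, 0], 0],
    [[0, 0, 0], 0],
  ],
)

```text
time_s: 26.95
tool_pos: [0.5521, -0.1227, 0.1074]
eef_rot: [-180.0, 0.0, 87.1]
contact_force: [3.1, -1.0, -2.0]
width: 0.168
```

```bash
python3 -c "
from h import *
s,p=st();print(s['moment'], 'cz',p[2]-np.sqrt(max(0,.13**2-p[1]**2)),np.degrees(np.arccos(p[1]/.13)))
look('scene',235,120,110,110,'pics/s20.png',5.4,[])"
```

```text
t 26.95 stand xyz [ 0.0002 -0.1259  0.1074] rpy [-1.7999e+02  2.0000e-02  8.7060e+01] F_stand [ 3.17 -0.88 -1.99] w 0.168 fpz [ 3.1 -1.  -2. ]
[-0.18176172 -0.60406042  0.03778462] cz 0.07491099021249456 165.53577287268783
```

View pics/s20.png

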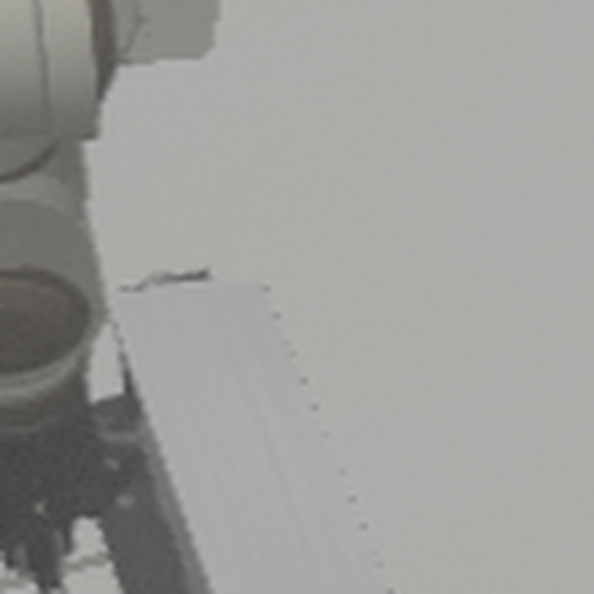

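Call:
move_arm(
  rows=[
    [[-0.002, 0, 0.0095], 0],
    [[-0.001, 0, 0.0085], 0],
    [[-0.0005, 0, 0.006], 0],
    [[-0.0003, 0, 0.004], 0],
    [[0, 0, 0.002], 0],
    [[0, 0, 0], 0],
    [[0, 0, 0], 0],
  ],
)

```text
time_s: 27.8
tool_pos: [0.5519, -0.1272, 0.0775]
eef_rot: [180.0, 0.1, 87.0]
contact_force: [2.0, -6.6, -0.1]
width: 0.165
```

Call:
move_arm(
  rows=[
    [[0, 0, 0.0015], 0],
    [[0, 0, 0], 0],
    [[0, 0, 0], 0],
  ],
)

```text
time_s: 28.1
tool_pos: [0.5519, -0.1273, 0.076]
eef_rot: [180.0, 0.1, 87.0]
contact_force: [2.6, -7.6, -0.1]
width: 0.163
```

```bash
python3 -c "
from h import *
s,p=st();print(s['moment'])"
```

```text
t 28.1 stand xyz [ 0.0002 -0.1304  0.076 ] rpy [1.7998e+02 1.1000e-01 8.7030e+01] F_stand [ 2.98 -7.49 -0.07] w 0.163 fpz [ 2.6 -7.6 -0.1]
[-1.18054955 -0.52924516  0.05261605]
```

Keep lowering until the stop takes it.

Call:
move_arm(
  rows=[
    [[0, 0, 0.001], 0],
    [[0, 0, 0.001], 0],
    [[0, 0, 0], 0],
    [[0, 0, 0], 0],
  ],
)

```text
time_s: 28.5
tool_pos: [0.5519, -0.1273, 0.074]
eef_rot: [180.0, 0.1, 87.0]
contact_force: [3.3, -7.2, -1.2]
width: 0.167
```

Call:
move_arm(
  rows=[
    [[0, 0, 0.001], 0],
    [[0, 0, 0.001], 0],
    [[0, 0, 0], 0],
    [[0, 0, 0], 0],
  ],
)

```text
time_s: 28.9
tool_pos: [0.5519, -0.1273, 0.072]
eef_rot: [180.0, 0.1, 87.0]
contact_force: [3.0, -6.9, -1.0]
width: 0.166
```

Call:
move_arm(
  rows=[
    [[0, 0, 0.001], 0],
    [[0, 0, 0.001], 0],
    [[0, 0, 0.001], 0],
    [[0, 0, 0], 0],
    [[0, 0, 0], 0],
  ],
)

```text
time_s: 29.4
tool_pos: [0.5521, -0.1274, 0.0708]
eef_rot: [179.9, 0.1, 87.0]
contact_force: [-2.1, -5.9, 10.0]
width: 0.164
```

```bash
python3 -c "
from h import *
s,p=st()
look('scene',200,140,130,150,'pics/s21.png',4,[((-.06,-.13,.12),(0,255,0)),((.06,-.13,.12),(0,255,0))])
look('top',240,140,110,150,'pics/t21.png',4,[((-.06,-.13,.12),(0,255,0)),((.06,-.13,.12),(0,255,0))])"
```

```text
t 29.4 stand xyz [ 0.0004 -0.1306  0.0708] rpy [1.799e+02 1.400e-01 8.703e+01] F_stand [-1.79 -5.99  9.99] w 0.164 fpz [-2.1 -5.9 10. ]
```

View pics/s21.png

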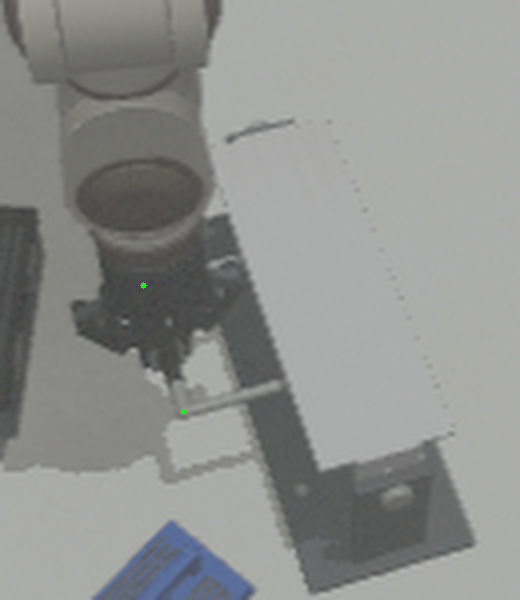

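View pics/t21.png

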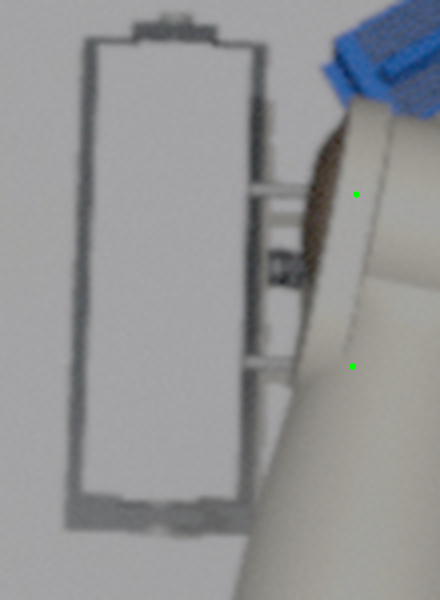

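Call:
move_arm(
  rows=[
    [[0, 0, -0.0015], 0],
    [[0, 0, 0], 0],
    [[0, 0, 0], 0],
  ],
)

```text
time_s: 30.0
tool_pos: [0.552, -0.1274, 0.0709]
eef_rot: [180.0, 0.1, 87.0]
contact_force: [1.2, -7.0, 1.4]
width: 0.163
```

Call:
move_arm(
  rows=[
    [[0, 0, 0], 0],
    [[0, 0, 0], 0],
    [[0, 0, 0], 0],
    [[0, 0, 0], 0],
    [[0, 0, 0], 0],
    [[0, 0, 0], 0],
  ],
  claw=0.7,
)

```text
time_s: 30.6
tool_pos: [0.5518, -0.1261, 0.0711]
eef_rot: [-180.0, -0.0, 87.1]
contact_force: [0.7, 0.3, 0.2]
width: 0.702
```

Call:
move_arm(
  rows=[
    [[0, 0, -0.02], 0],
    [[0, 0, -0.03], 0],
    [[0, 0, -0.04], 0],
    [[0, 0, -0.04], 0],
    [[0, 0, -0.03], 0],
    [[0, -0.04, 0], 0],
    [[0, -0.04, 0], 0],
    [[0, -0.04, 0], 0],
    [[0, -0.04, 0], 0],
    [[0, -0.03, 0], 0],
    [[0, 0, 0], 0],
    [[0, 0, 0], 0],
  ],
)

```text
time_s: 31.8
tool_pos: [0.3621, -0.1165, 0.2317]
eef_rot: [179.9, 0.0, 87.1]
contact_force: [0.4, 0.6, -0.8]
width: 0.701
```

```bash
python3 -c "
from h import *
s,p=st()
look('scene',200,140,130,150,'pics/s22.png',4,[((-.06,-.13,.12),(0,255,0)),((.06,-.13,.12),(0,255,0))])
look('top',110,90,340,290,'pics/t22.png',2,[((-.06,-.13,.12),(0,255,0)),((.06,-.13,.12),(0,255,0))])"
```

```text
t 31.8 stand xyz [-0.1899 -0.1295  0.2317] rpy [1.799e+02 2.000e-02 8.705e+01] F_stand [ 0.38  0.58 -0.79] w 0.701 fpz [ 0.4  0.6 -0.8]
```

View pics/s22.png

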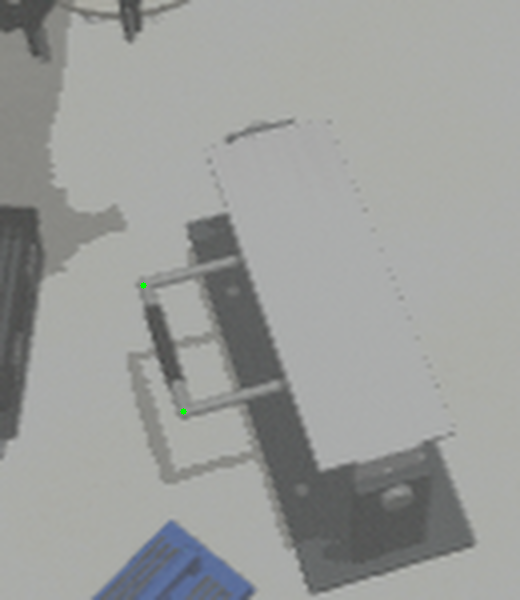

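View pics/t22.png

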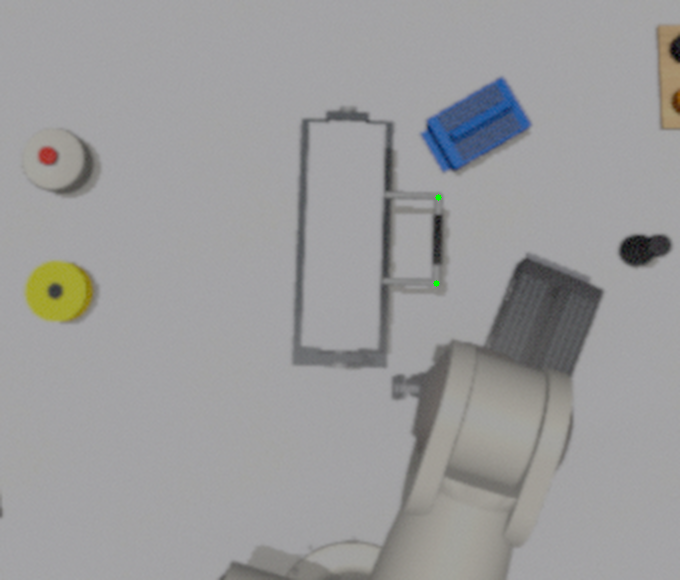

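```bash
python3 -c "
from bench import close_job
print(close_job())"
```

```text
the job is handed in; nothing more can be done
None
```

The case is bolted in and the cradle is upside down on its stop. I handed the job in at about 32 s of the 70 s allowed.

**What I did**
- **Bolt:** I pushed it with the shut fingers until it met a hard stop, about 19 N. The fingers stopped at x = −108 mm in the stand frame, exactly where fully home should put them.
- **Tug:** I gripped the handle and pulled up. The case rose 2.3 mm and stopped. The pull settled at about 24 N for around 1 s, which is more than the 15 N you asked for. It did not slip.
- **Turn:** I swung the bar over in short steps and regripped once near the top. I lowered it until the stop took about 10 N, then released and backed away.

**Last checks**
- The bar ends matched the predicted upside-down position in both pictures, and the cradle is level.
- The canister, spool and torch looked unmoved.
- The wrist force was near zero.

**What disagreed or went wrong**
- **Finger height:** The fingertips really ended about 30 mm higher than the reported tool position. Because of this, my first approach came down on top of the bolt knob with about 20 N. I then corrected for it.
- **Bar creep:** The bar crept about 10 mm along the finger pads on the way up, raising the force to about 19 N at 60°. I eased that, and regripped near the top to reset the creep.
- **Not seen directly:** The cradle floor hides the case and bolt once it is turned over, so I could not see them at the end. Nothing had dropped out.

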